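Take a pile of rinsed vacuum parts apart and set it out to dry

ROBOT

A 6-joint arm with a two-finger parallel gripper is mounted at the origin on a cart in front of the work surface, level with it; the furniture and walls round the work are solid. World frame = base frame: x ahead of the robot, y to its left, z up, the work surface at z = 0. Lengths are in m, angles in rad, forces in N, time in s.
With the tool pointing down it reaches from about 0.2 to 0.875 m from the base axis. Payload 3.4 kg.
Tool frame: the origin (TCP) lies between the finger pads; the fingertips stand 17 mm ahead of it and the grasp point (between the pads) lies 2 mm behind it; x points along the fingers, y is the direction in which the jaws open and shut, and the axes are right-handed (so a half turn about x gives the same grasp; the last joint's range is limited). The gripper opens to 94 mm and grips with 3 to 60 N. Pads are 16 mm wide; open, the fingers measure 119 mm over their backs; the gripper's body (75 mm by 177 mm) begins 78 mm behind the grasp point.
Start: joints at [-1.344, 0.276, 1.505, -0, 1.361, -0.121], TCP at [0.196, -0.541, 0.222] pointing down, gripper open.
Joint ranges: [-2.89, 2.89], [-0.75, 2.08], [0.22, 2.7], [-1.18, 4.32], [0.11, 2.71], [-2.7, 2.7]. Speed limits (rad/s): [2.57, 2.57, 3.14, 3.14, 3.14, 3.14].

INTERFACE

Orientations are given as [roll, pitch, yaw] about the fixed x, y, z axes, in that order (R = Rz(yaw) Ry(pitch) Rx(roll)).
In Python, from plant import bot gives the robot as it stands. The module is installed in compiled form; this text tells all that it offers.
- The arm moves only by the tool servo_tool, never from a script. Its arguments are lists of equal length, an entry for each row: "dp": the shift along the tool's x, y, z in mm, a list of three; "delta_rot": the turn, a rotation vector about the tool's x, y, z in rad, a list of three; "claw": the closure, from 0 (fully open) to 1 (shut). In form: {"dp": [[dx, dy, dz], ...], "delta_rot": [[wx, wy, wz], ...], "claw": [claw, ...]}. A call has exactly 5 rows; each row shifts and turns the pose as measured when the row begins, along the tool's axes as they then stand; what a row does not reach is not made up. A row lasts 1/8 s, in which the tool goes at most 62.5 mm and 10.7 degrees, less where a joint would pass 70% of its speed; a pose out of reach is approached as far as the arm can. A call with a gripper value outside its range is refused whole. The fingers move at their own pace and stop on an object; the grip force is fixed at half the most. Time passes only in rows, so rows that do not move let the fingers close, or fill a call up. It gives the time, the measured TCP pose, the force and the opening at its end, in the units of the state.
- bot.get_obs(): the state, without advancing time (a new reading comes with each control period).
- bot.get_image(name): name is "scene" or "top" or "wrist"; returns the picture (420x560x3 uint8, red, green, blue); there is no depth.
- bot.calibration(name): a dict with "vertical_fov" (degrees; the focal length in pixels is half the picture's height over the tangent of half this angle, whatever the lens; pixels are square), "cx", "cy" (the principal point, pixels), "k1" (the pictures are not rectified: a ray, as slopes to the right and down, at radius r is drawn at 1 + k1 r^2 times it, then the intrinsics apply), "eye" and "rotation" of the camera in the world; the wrist camera has in their place "mount" (4x4, takes a point from camera to tool coordinates, whose origin is the TCP and whose axes are the tool frame's). Camera axes: x right, y up, looking along -z (the intrinsics and any distortion apply to the point x, -y, -z); pixel columns grow to the right and rows downward; lengths in m; the calibration is good to about 2 mm. A picture is of the moment at which its call begins: read the wrist's pose just before it. calibration takes no time and is no camera call.
- bot.hand_in(): hands the job in, once; it reports no verdict.
The state is a dict: "time": time; "joint_positions": joint angles; "joint_velocities": joint speeds; "joint_torque": joint torques, N m; "tool_pos": TCP position; "ee_rot": TCP orientation; "force": force on the tool from outside, world axes, zero at the start; "wrist_torque": the same for the moment, N m; "finger_gap": finger opening in m.
Only numpy, scipy, OpenCV 4.12 (cv2) and the standard library are available. Lean on these libraries where they do the work, as an engineer would, in place of code of your own. Each camera call takes 0.05 s, during which the arm holds its last target.

TASK

The rinsed vacuum parts are still piled on one another; set them out so that they can dry. Put the black-rimmed centring ring over the thin white post and the bundle of copper gaskets over the thick white post, each right down on the post's shoulder; lay the two brown spacer sticks across the grey drip tray, one in each pair of notches in its rim, and lay the steel blank flange flat across both sticks over the middle of the tray, so that its underside stays clear; set it down, do not let it drop. Do not shift or tip the wash bottle or the beaker.

Things in the scene. Friction and masses are not known exactly. Their poses are not given: they have to be found in the camera images.
- centring_ring_center (a point): centring ring, top of the pile, 25 g: black rubber O-ring 42 mm outside, 5 mm thick, round an aluminium core 32 mm outside, 26 mm bore, 10 mm high (2.5 mm proud of the rubber above and below; it dips that far into the copper gaskets' bore). The point is its centre, half-way up; z is the bore's axis.
- gasket_pack_center (a point): bundle of copper gaskets tied with two wires, one solid ring 48 mm outside, 37 mm bore, 10 mm high, 60 g; lies on the blank flange under the centring ring. The point is its centre, half-way up; z is the bore's axis.
- blank_flange_center (a point): round steel blank flange, 70 mm across, 13 mm thick, 0.31 kg, lying flat on the worktop under the gaskets. The point is its centre, half-way up; z is its axis.
- stick_1_center (a point): spacer stick: straight light-brown plastic bar, 12 mm wide (x), 130 mm long (y), 16 mm high (z), 35 g, lying on the worktop. The point is its centre, half-way up; its y axis runs along its length. The sticks are alike; either may take either notch pair.
- stick_2_center (a point): the second spacer stick: straight light-brown plastic bar, 12 mm wide (x), 130 mm long (y), 16 mm high (z), 35 g, lying on the worktop. The point is its centre, half-way up; its y axis runs along its length. The sticks are alike; either may take either notch pair.
- thin_post: fixed drying post for the centring ring: aluminium base disc 68 mm across, 8 mm high; on it a white shoulder 35 mm across, top 12 mm above the worktop, where the part comes to rest; in the middle a white post 16 mm across with rounded tip, 39 mm above the worktop. Origin: centre of the underside, on the worktop; z up.
- thick_post: fixed drying post for the copper gaskets: aluminium base disc 76 mm across, 8 mm high; white shoulder 44 mm across, top 12 mm above the worktop; white post 27 mm across (too thick for the centring ring), rounded tip 39 mm above the worktop. Origin: centre of the underside, on the worktop; z up.
- drip_tray: fixed grey drip tray, 120 (x) x 108 (y) mm, 4 mm walls and floor, rim 30 mm up. The walls facing its +y and -y have two notches each, at x = +27 and -27 mm, 20 mm wide at their floor (24 mm up), rounded out to 32 mm at the rim. A stick laid along y in a notch pair has its top 40 mm up, and on it the flange rests. Origin: centre of the underside, on the worktop; z up.
- wash_bottle: bystander: white wash bottle with red cap and spout, 61 mm across the body, 193 mm high, standing loose. Origin: on the worktop, 23 mm from the body's axis; z up. Leave it alone.
- beaker: bystander: small clear glass beaker, 54 mm across, 70 mm high, standing loose. Origin: centre of its underside; z up. Leave it alone.

How it is judged:
By the outcome, as a careful person would: the job done as asked, in the order asked, and still so for the second after the job is handed in, with the robot touching nothing.
It also fails if it takes over 134 s, if anything falls off the work surface, if the arm or the gripper's body presses on something with over 40 N, if the wrist force passes 120 N, or if a joint passes its speed limit or range.

## Working session

There is one attempt and no reset: what is moved stays moved. The work goes in short steps, Python scripts to look and compute and a tool call to move; the robot and the scene stay as the last step left them, time stands still between calls to the robot, and variables do not carry over. Pictures are saved under pics/ and viewed, and the job is handed in when it is done.

Besides the shell and the picture viewer there is one more tool, called after "Call:" as a command line: name --argument value ..., lists and objects as JSON in quotes. servo_tool: Moves the arm, as the interface text tells. Its arguments: {"type":"object","properties":{"dp":{"type":"array","items":{"type":"array","items":{"type":"number"}}},"delta_rot":{"type":"array","items":{"type":"array","items":{"type":"number"}}},"claw":{"type":"array","items":{"type":"number"}}},"required":["dp","delta_rot","claw"]}

```bash
mkdir -p pics
python3 - <<'E'
from plant import bot
import cv2
o=bot.get_obs(); print(o)
for n in ["scene","top","wrist"]:
    c=bot.calibration(n); print(n,c)
    cv2.imwrite(f"pics/a_{n}.png",bot.get_image(n)[:,:,::-1])
E
```

```text
{'time': 0.0, 'joint_positions': array([-1.34401648e+00,  2.76541806e-01,  1.50612109e+00, -4.77292565e-06,
        1.36069504e+00, -1.20976641e-01]), 'joint_velocities': array([-0.00076827,  0.00225125, -0.00105868,  0.00022669,  0.00073727,
        0.00057976]), 'joint_torque': array([ 3.22296510e-04, -4.04585946e+01, -2.37230283e+01,  7.07253604e-02,
        3.46235256e-02, -1.22071274e-04]), 'tool_pos': array([ 0.19583721, -0.54004669,  0.22163985]), 'ee_rot': array([-1.68912966,  1.56903103,  1.80022048]), 'force': array([-0.33129847,  0.85204229, -0.34323951]), 'wrist_torque': array([-0.01610281,  0.01599073,  0.03713049]), 'finger_gap': 0.09392836726057949}
scene {'vertical_fov': 51.743502471075765, 'cx': 278.40757703262926, 'cy': 206.62101137209524, 'k1': -0.09844630853539417, 'eye': array([-0.04175686, -0.69991968,  0.46628299]), 'rotation': array([ 1.12722211,  0.01002977, -0.75792239])}
top {'vertical_fov': 47.15819647670882, 'cx': 273.47110986484677, 'cy': 206.7247718893925, 'k1': -0.06491113135513941, 'eye': array([ 0.48515429, -0.06492608,  1.12073675]), 'rotation': array([ 0.06188648,  0.02088793, -1.56020028])}
wrist {'vertical_fov': 64.07706200004529, 'cx': 279.9658023230788, 'cy': 213.76975660389408, 'k1': 0.024221640978666237, 'mount': array([[-1.47587312e-03,  2.58665108e-01, -9.65965933e-01,
        -1.60790611e-01],
       [ 9.99998907e-01,  2.97036412e-04, -1.44833115e-03,
        -8.15396218e-05],
       [-8.77056790e-05, -9.65967015e-01, -2.58665263e-01,
        -7.63187844e-02],
       [ 0.00000000e+00,  0.00000000e+00,  0.00000000e+00,
         1.00000000e+00]])}
```

View pics/a_scene.png

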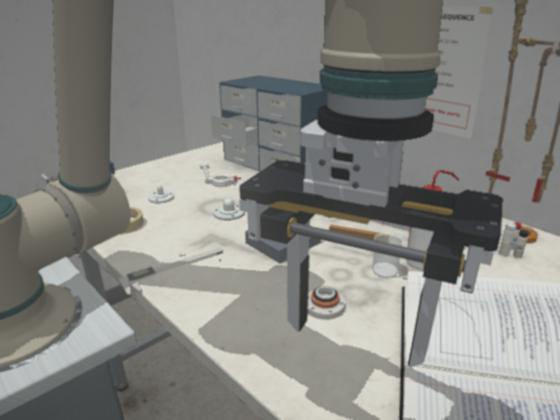

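View pics/a_top.png

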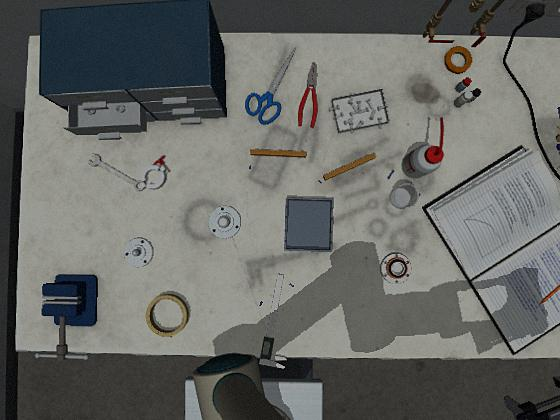

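View pics/a_wrist.png

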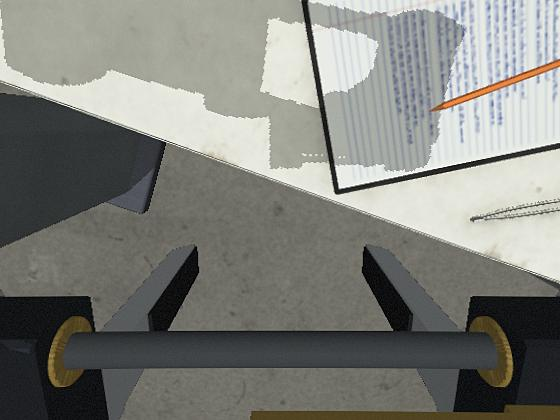

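```bash
cat > h.py <<'E'
import numpy as np, cv2
from scipy.spatial.transform import Rotation as R
from plant import bot
def cam(n,obs=None):
    c=bot.calibration(n); f=210/np.tan(np.radians(c['vertical_fov']/2))
    if n=='wrist':
        T=np.eye(4);T[:3,:3]=R.from_euler('xyz',obs['ee_rot']).as_matrix();T[:3,3]=obs['tool_pos']
        M=T@c['mount']; return c,f,M[:3,:3],M[:3,3]
    return c,f,R.from_euler('xyz',c['rotation']).as_matrix(),np.array(c['eye'])
def ray(C,u,v):
    c,f,Rm,e=C
    d=np.array([(u-c['cx'])/f,(v-c['cy'])/f]); s=d.copy()
    for _ in range(30): s=d/(1+c['k1']*(s@s))
    w=Rm@np.array([s[0],-s[1],-1.]); return e,w/np.linalg.norm(w)
def onz(C,u,v,z):
    e,w=ray(C,u,v); return e+w*(z-e[2])/w[2]
def proj(C,p):
    c,f,Rm,e=C; q=Rm.T@(np.asarray(p)-e); s=np.array([q[0],-q[1]])/-q[2]
    s=s*(1+c['k1']*(s@s)); return s*f+[c['cx'],c['cy']]
def tri(*rs):
    A=np.zeros((3,3));b=np.zeros(3)
    for e,w in rs:
        P=np.eye(3)-np.outer(w,w);A+=P;b+=P@e
    p=np.linalg.solve(A,b); return p,[np.linalg.norm(np.cross(p-e,w)) for e,w in rs]
def crop(src,x0,y0,x1,y1,k,out,step=10):
    im=cv2.imread(src)[y0:y1,x0:x1]; im=cv2.resize(im,None,fx=k,fy=k,interpolation=cv2.INTER_CUBIC)
    for x in range((x0//step+1)*step,x1,step):
        cv2.line(im,((x-x0)*k,0),((x-x0)*k,6),(0,0,255),1); cv2.putText(im,str(x),((x-x0)*k,18),0,.35,(0,0,255),1)
    for y in range((y0//step+1)*step,y1,step):
        cv2.line(im,(0,(y-y0)*k),(6,(y-y0)*k),(0,0,255),1); cv2.putText(im,str(y),(8,(y-y0)*k+4),0,.35,(0,0,255),1)
    cv2.imwrite(out,im)
E
python3 - <<'E'
from h import *
crop('pics/a_top.png',110,130,260,280,5,'pics/c1.png') if 0 else None
crop('pics/a_top.png',110,190,260,275,5,'pics/c1.png')
crop('pics/a_top.png',240,140,440,290,4,'pics/c2.png')
C=cam('top')
for n,u,v,z in [('thin',138,252,.039),('thick',224,222,.039),('tray',309,223,.03),('pile',397,267,.03),('s1',278,153,.016),('s2',349,166,.016),('beaker',403,195,.035)]: print(n,onz(C,u,v,z).round(4))
E
```

```text
thin [0.4463 0.2644 0.039 ]
thick [0.5164 0.0696 0.039 ]
tray [ 0.5163 -0.1223  0.03  ]
pile [ 0.419  -0.3214  0.03  ]
s1 [ 0.6783 -0.0503  0.016 ]
s2 [ 0.6493 -0.2146  0.016 ]
beaker [ 0.5815 -0.3344  0.035 ]
```

View pics/c1.png

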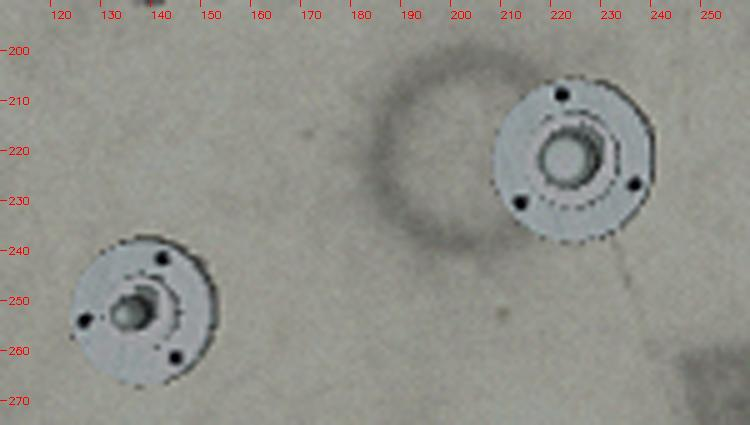

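View pics/c2.png

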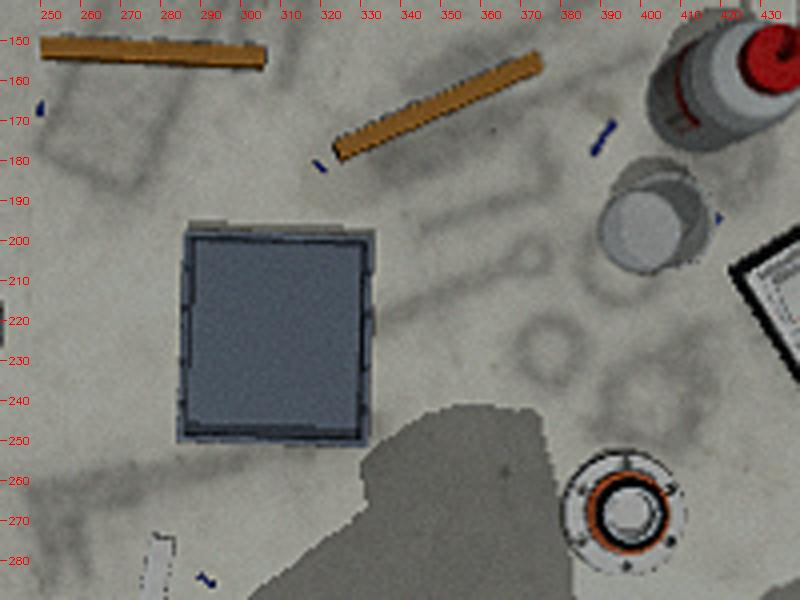

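```bash
cat >> h.py <<'E'
def Rdown(a):  # tool x down, tool y at angle a in world xy
    y=np.array([np.cos(a),np.sin(a),0]);x=np.array([0,0,-1.]);return np.column_stack([x,y,np.cross(x,y)])
def yaw(o):
    m=R.from_euler('xyz',o['ee_rot']).as_matrix(); return np.degrees(np.arctan2(m[1,1],m[0,1])),m
def plan(p,adeg,n=5,maxmm=60,lead=1.0):
    """rows from the present pose to p with tool-y at adeg"""
    o=bot.get_obs(); a,m=yaw(o); P=o['tool_pos']; G=Rdown(np.radians(adeg))
    rv=R.from_matrix(m.T@G).as_rotvec(); D=np.asarray(p)-P
    print('from',P.round(4),'yaw',round(a,2),'dist mm',round(np.linalg.norm(D)*1e3,1),'rot',np.linalg.norm(rv).round(3))
    for k in range(n):
        mk=m@R.from_rotvec(rv*k/n).as_matrix()
        print('  dp',(mk.T@D/n*1e3).round(1).tolist(),'rot',(rv/n).round(3).tolist())
E
python3 - <<'E'
from h import *
o=bot.get_obs(); a,m=yaw(o); print(a); print(m.round(3)); plan([.419,-.3214,.2],a,5)
plan([.419,-.3214,.2],0,5)
E
```

```text
-70.07238831919341
[[-0.     0.341 -0.94 ]
 [ 0.001 -0.94  -0.341]
 [-1.    -0.001 -0.   ]]
from [ 0.1959 -0.5402  0.2218] yaw -70.07 dist mm 313.3 rot 0.001
  dp [4.4, -25.9, -56.9] rot [-0.0, -0.0, 0.0]
  dp [4.4, -25.9, -56.9] rot [-0.0, -0.0, 0.0]
  dp [4.4, -25.9, -56.9] rot [-0.0, -0.0, 0.0]
  dp [4.4, -25.9, -56.9] rot [-0.0, -0.0, 0.0]
  dp [4.4, -25.9, -56.9] rot [-0.0, -0.0, 0.0]
from [ 0.1959 -0.5402  0.2218] yaw -70.07 dist mm 313.3 rot 1.223
  dp [4.4, -25.9, -56.9] rot [-0.245, -0.0, 0.0]
  dp [4.4, -11.4, -61.5] rot [-0.245, -0.0, 0.0]
  dp [4.4, 3.8, -62.4] rot [-0.245, -0.0, 0.0]
  dp [4.4, 18.8, -59.6] rot [-0.245, -0.0, 0.0]
  dp [4.4, 32.7, -53.3] rot [-0.245, -0.0, 0.0]
```

Call:
servo_tool --dp '[[4.4, -25.9, -56.9], [4.4, -25.9, -56.9], [4.4, -25.9, -56.9], [4.4, -25.9, -56.9], [4.4, -25.9, -56.9]]' --delta_rot '[[0, 0, 0], [0, 0, 0], [0, 0, 0], [0, 0, 0], [0, 0, 0]]' --claw '[0, 0, 0, 0, 0]'

```text
time: 0.78
tool_pos: [0.4192, -0.324, 0.1981]
ee_rot: [-0.957, 1.57, 2.522]
force: [0.8, -1.9, 0.1]
finger_gap: 0.0939
```

Run:
```python
from h import *
o=bot.get_obs(); im=bot.get_image('wrist'); cv2.imwrite('pics/b_w.png',im[:,:,::-1]); np.save('b_o.npy',o,allow_pickle=True)
print(o['time'],o['joint_velocities'].round(3)); plan([.419,-.3214,.15],-70,5)
```

```text
0.775 [ 0.953  0.093 -0.032  0.002 -0.074  0.947]
from [ 0.424  -0.3174  0.1975] yaw -70.39 dist mm 47.9 rot 0.011
  dp [9.5, 0.5, 1.3] rot [-0.001, -0.001, 0.001]
  dp [9.5, 0.4, 1.3] rot [-0.001, -0.001, 0.001]
  dp [9.5, 0.4, 1.2] rot [-0.001, -0.001, 0.001]
  dp [9.5, 0.4, 1.2] rot [-0.001, -0.001, 0.001]
  dp [9.5, 0.4, 1.2] rot [-0.001, -0.001, 0.001]
```

View pics/b_w.png

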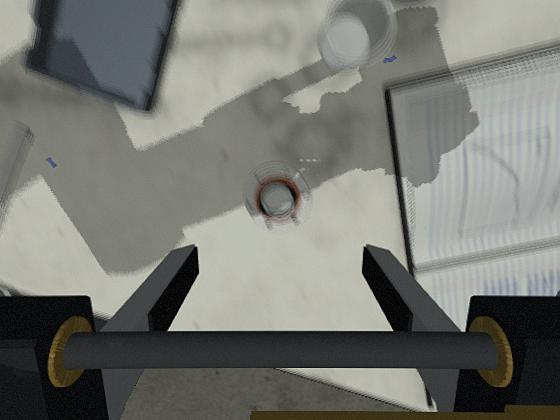

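```bash
cat >> h.py <<'E'
def shot(tag,n='wrist'):
    o=bot.get_obs(); im=bot.get_image(n); cv2.imwrite(f'pics/{tag}.png',im[:,:,::-1]); np.save(f'{tag}.npy',o,allow_pickle=True)
    print(tag,'t',o['time'],'pos',o['tool_pos'].round(4),'yaw',round(yaw(o)[0],2),'qd',abs(o['joint_velocities']).max().round(3),'gap',round(o['finger_gap'],4),'F',o['force'].round(1)); return o
def load(tag): return np.load(f'{tag}.npy',allow_pickle=True).item()
E
python3 - <<'E'
from h import *
shot('b1')
crop('pics/b1.png',220,140,340,240,6,'pics/b1c.png')
E
```

```text
b1 t 0.825 pos [ 0.424  -0.3174  0.1975] yaw -70.39 qd 0.173 gap 0.094 F [ 2.9  3.3 -0.1]
```

View pics/b1c.png

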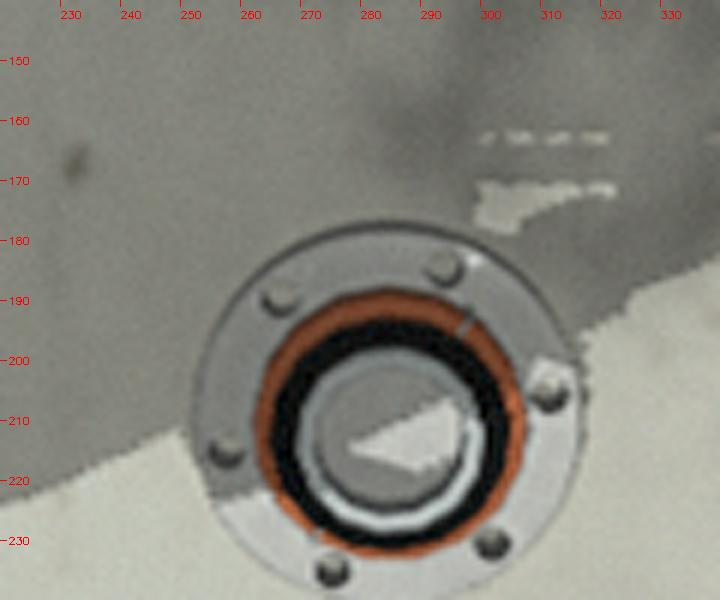

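Run:
```python
from h import *
C=cam('wrist',load('b1')); T=cam('top')
print('ring',onz(C,284.3,212,.028),onz(T,396.7,268.4,.028), tri(ray(C,284.3,212),ray(T,396.7,268.4)))
print('gasket',onz(C,284,210.5,.023)); print('flange',onz(C,283.5,208.5,.013), onz(T,240+624/4,140+513/4,.013))
print('opening left/right black at .0255', np.linalg.norm(onz(C,265,212,.0255)-onz(C,304,212,.0255)))
plan([.419,-.3214,.11],-70,5)
```

```text
ring [ 0.41667627 -0.32418876  0.028     ] [ 0.41569855 -0.32116725  0.028     ] (array([ 0.41440919, -0.32465211,  0.01608103]), [np.float64(0.000850095224204057), np.float64(0.000850095224204112)])
gasket [ 0.41688678 -0.32382935  0.023     ]
flange [ 0.416432   -0.32351084  0.013     ] [ 0.41507488 -0.32307706  0.013     ]
opening left/right black at .0255 0.03996501108028228
from [ 0.4212 -0.3206  0.1976] yaw -70.24 dist mm 87.7 rot 0.006
  dp [17.5, 0.1, 0.5] rot [-0.001, -0.0, 0.001]
  dp [17.5, 0.1, 0.5] rot [-0.001, -0.0, 0.001]
  dp [17.5, 0.0, 0.5] rot [-0.001, -0.0, 0.001]
  dp [17.5, 0.0, 0.5] rot [-0.001, -0.0, 0.001]
  dp [17.5, 0.0, 0.5] rot [-0.001, -0.0, 0.001]
```

Call:
servo_tool --dp '[[22, 0.4, 1.4], [22, 0.4, 1.4], [22, 0.4, 1.4], [22, 0.4, 1.4], [0, 0, 0]]' --delta_rot '[[0, 0, 0], [0, 0, 0], [0, 0, 0], [0, 0, 0], [0, 0, 0]]' --claw '[0.2, 0.2, 0.2, 0.2, 0.2]'

```text
time: 1.5
tool_pos: [0.4153, -0.3248, 0.107]
ee_rot: [-1.372, 1.568, 2.117]
force: [0.1, -0.2, 0.6]
finger_gap: 0.0748
```

Run:
```python
from h import *
shot('b2')
crop('pics/b2.png',190,110,370,290,4,'pics/b2c.png')
```

```text
b2 t 1.5 pos [ 0.4153 -0.3248  0.107 ] yaw -70.06 qd 0.035 gap 0.0748 F [ 0.1 -0.2  0.6]
```

View pics/b2c.png

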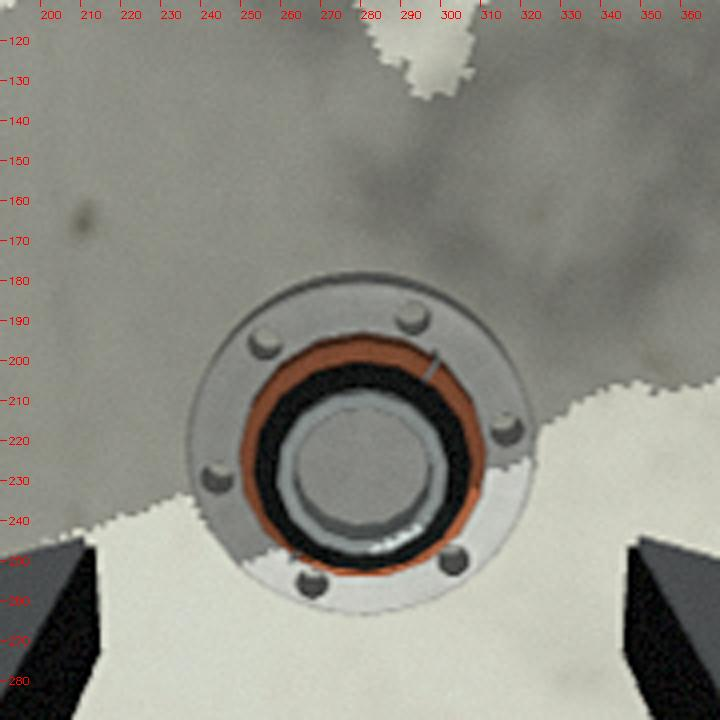

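Run:
```python
from h import *
C=cam('wrist',load('b2')); C1=cam('wrist',load('b1'))
print('ring',onz(C,280.6,228.1,.0305)); print(tri(ray(C,280.6,228.1),ray(C1,284.3,212.8)))
print('gasket',onz(C,280.75,223.6,.023)); print('flange',onz(C,280.1,220.75,.013))
print('widths',np.linalg.norm(onz(C,259.5,228,.0305)-onz(C,301.75,228,.0305)),np.linalg.norm(onz(C,250,223,.023)-onz(C,311.5,223,.023)),np.linalg.norm(onz(C,236.75,221,.013)-onz(C,323.5,221,.013)))
plan([.4165,-.3235,.06],-70,5)
o=bot.get_obs();m=yaw(o)[1];print(m.T@(onz(C,280.6,228.1,.0305)-o['tool_pos']))
```

```text
ring [ 0.41711978 -0.32468726  0.0305    ]
(array([ 0.41433875, -0.32539763,  0.0212956 ]), [np.float64(0.00029094972256423065), np.float64(0.00029094972256441215)])
gasket [ 0.41831434 -0.32437983  0.023     ]
flange [ 0.4175328  -0.32412886  0.013     ]
widths 0.03128438979891327 0.04678444108053134 0.06856509966850728
from [ 0.416  -0.3254  0.1081] yaw -70.05 dist mm 48.1 rot 0.001
  dp [9.6, -0.3, -0.2] rot [-0.0, -0.0, 0.0]
  dp [9.6, -0.3, -0.2] rot [-0.0, -0.0, 0.0]
  dp [9.6, -0.3, -0.2] rot [-0.0, -0.0, 0.0]
  dp [9.6, -0.3, -0.2] rot [-0.0, -0.0, 0.0]
  dp [9.6, -0.3, -0.2] rot [-0.0, -0.0, 0.0]
[ 0.07755341 -0.00026281 -0.001238  ]
```

Call:
servo_tool --dp '[[22, -0.1, -0.4], [22, -0.1, -0.4], [14, -0.1, -0.4], [6, 0, 0], [0, 0, 0]]' --delta_rot '[[0, 0, 0], [0, 0, 0], [0, 0, 0], [0, 0, 0], [0, 0, 0]]' --claw '[0.2, 0.2, 0.2, 0.25, 0.4]'

```text
time: 2.17
tool_pos: [0.4199, -0.3294, 0.0475]
ee_rot: [2.019, 1.56, -0.776]
force: [-0.5, -0.3, -0.1]
finger_gap: 0.0638
```

Run:
```python
from h import *
shot('b3'); shot('b3s','scene')
crop('pics/b3.png',180,190,380,330,4,'pics/b3c.png')
crop('pics/b3s.png',260,240,400,340,5,'pics/b3sc.png')
plan([.4172,-.3246,.0415],-70,5)
```

```text
b3 t 2.175 pos [ 0.4199 -0.3294  0.0475] yaw -70.13 qd 0.012 gap 0.0638 F [-0.5 -0.3 -0.1]
b3s t 2.225 pos [ 0.4201 -0.3296  0.0478] yaw -70.12 qd 0.006 gap 0.06 F [-0.1  0.2  0.5]
from [ 0.4202 -0.3296  0.0479] yaw -70.12 dist mm 8.7 rot 0.012
  dp [1.3, -1.2, 0.2] rot [-0.0, -0.001, -0.002]
  dp [1.3, -1.2, 0.2] rot [-0.0, -0.001, -0.002]
  dp [1.3, -1.2, 0.2] rot [-0.0, -0.001, -0.002]
  dp [1.3, -1.2, 0.2] rot [-0.0, -0.001, -0.002]
  dp [1.3, -1.2, 0.2] rot [-0.0, -0.001, -0.002]
```

View pics/b3c.png

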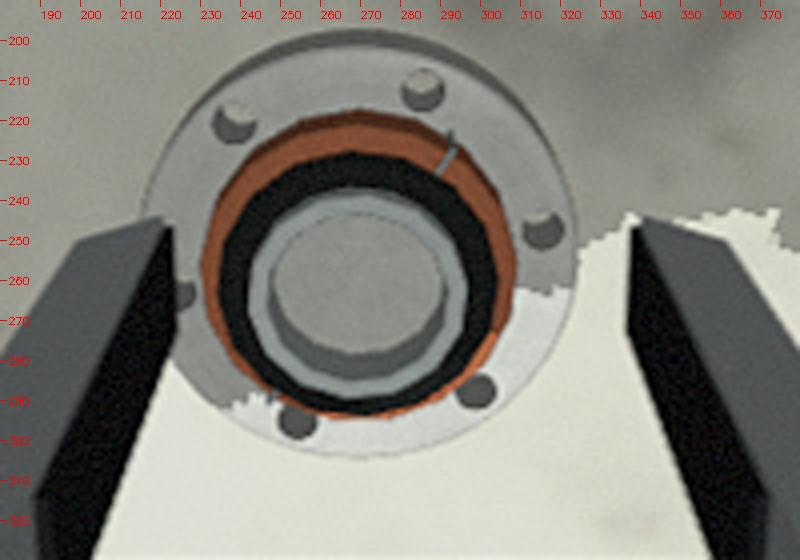

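View pics/b3sc.png

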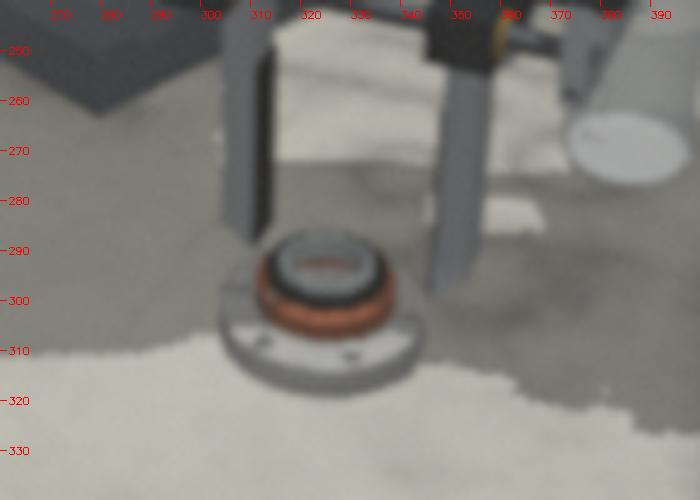

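Run:
```python
from h import *
C=cam('wrist',load('b3')); C2=cam('wrist',load('b2'));C1=cam('wrist',load('b1'))
print('ring',onz(C,269.25,263.1,.0305)); print(tri(ray(C,269.25,263.1),ray(C2,280.6,228.1)))
w=lambda z:np.linalg.norm(onz(C,241.75,263,z)-onz(C,296.75,263,z))
print([ (z,w(z).round(4)) for z in (.03,.025,.02)])
print('tips',onz(C,222.5,258.5,.0475-.017),onz(C,337.3,258.5,.0475-.017),proj(C,load('b3')['tool_pos']+[0,0,-.017]))
o=load('b3'); print(yaw(o)[1].round(3))
g=o['tool_pos']+yaw(o)[1]@np.array([.017,.0319,0.008]);print(proj(C,g)); g=o['tool_pos']+yaw(o)[1]@np.array([.017,.0319,-0.008]);print(proj(C,g))
```

```text
ring [ 0.417631   -0.32411065  0.0305    ]
(array([ 0.41558599, -0.32497721,  0.02543466]), [np.float64(0.0002441879777871328), np.float64(0.0002441879777871107)])
[(0.03, np.float64(0.0314)), (0.025, np.float64(0.0323)), (0.02, np.float64(0.0332))]
tips [ 0.41140141 -0.29821498  0.0305    ] [ 0.4333023 -0.3596523  0.0305   ] [279.38423491 262.51691837]
[[ 0.008  0.34  -0.94 ]
 [-0.007 -0.94  -0.34 ]
 [-1.     0.01  -0.005]]
[335.04643214 275.30214055]
[336.22343114 249.21243182]
```

Call:
servo_tool --dp '[[0, -3, 1.3], [0, -3, 1.3], [3, 0, 0], [3, 0, 0], [0, 0, 0]]' --delta_rot '[[0, -0.005, -0.01], [0, 0, 0], [0, 0, 0], [0, 0, 0], [0, 0, 0]]' --claw '[0.4, 0.4, 0.4, 0.4, 0.4]'

```text
time: 2.9
tool_pos: [0.4159, -0.325, 0.0427]
ee_rot: [1.873, 1.569, -0.922]
force: [-0.4, -0.1, 0.1]
finger_gap: 0.0562
```

Run:
```python
from h import *
shot('b4'); 
crop('pics/b4.png',180,190,380,330,4,'pics/b4c.png')
plan([.4157,-.3248,.0415],-70,5)
```

```text
b4 t 2.9 pos [ 0.4159 -0.325   0.0427] yaw -70.1 qd 0.002 gap 0.0562 F [-0.4 -0.1  0.1]
from [ 0.416  -0.325   0.0428] yaw -70.11 dist mm 1.4 rot 0.003
  dp [0.3, -0.1, 0.0] rot [-0.0, -0.0, -0.0]
  dp [0.3, -0.1, 0.0] rot [-0.0, -0.0, -0.0]
  dp [0.3, -0.1, 0.0] rot [-0.0, -0.0, -0.0]
  dp [0.3, -0.1, 0.0] rot [-0.0, -0.0, -0.0]
  dp [0.3, -0.1, 0.0] rot [-0.0, -0.0, -0.0]
```

View pics/b4c.png

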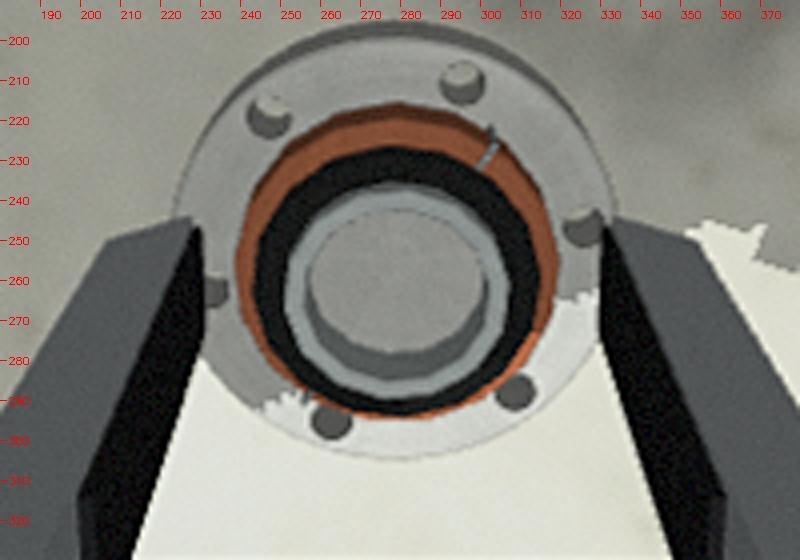

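Call:
servo_tool --dp '[[1.5, 0, 0], [0, 0, 0], [0, 0, 0], [0, 0, 0], [0, 0, 0]]' --delta_rot '[[0, 0, 0], [0, 0, 0], [0, 0, 0], [0, 0, 0], [0, 0, 0]]' --claw '[0.4, 0.5, 0.7, 0.7, 0.7]'

```text
time: 3.58
tool_pos: [0.416, -0.3251, 0.0412]
ee_rot: [1.889, 1.569, -0.905]
force: [0.2, -0.5, -0.7]
finger_gap: 0.0367
```

Run:
```python
from h import *
shot('b5'); 
crop('pics/b5.png',180,190,380,330,4,'pics/b5c.png')
```

```text
b5 t 3.575 pos [ 0.416  -0.3251  0.0412] yaw -70.11 qd 0.002 gap 0.0367 F [ 0.2 -0.5 -0.7]
```

View pics/b5c.png

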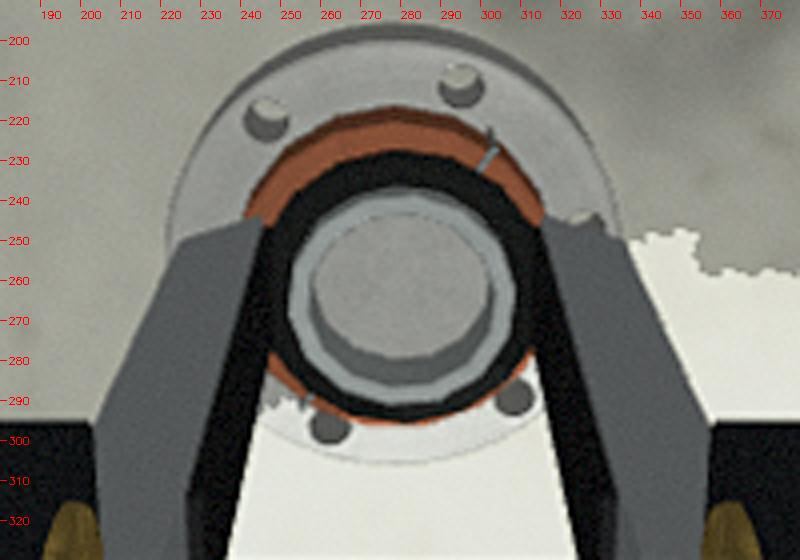

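Call:
servo_tool --dp '[[0, 0, 0], [-5, 0, 0], [-10, 0, 0], [-10, 0, 0], [0, 0, 0]]' --delta_rot '[[0, 0, 0], [0, 0, 0], [0, 0, 0], [0, 0, 0], [0, 0, 0]]' --claw '[0.9, 0.9, 0.9, 0.9, 0.9]'

```text
time: 4.25
tool_pos: [0.4164, -0.3255, 0.0686]
ee_rot: [1.942, 1.567, -0.852]
force: [-0.3, -0.0, -0.7]
finger_gap: 0.0368
```

Run:
```python
from h import *
shot('b6');shot('b6s','scene') 
crop('pics/b6.png',180,190,380,330,4,'pics/b6c.png')
crop('pics/b6s.png',260,220,400,340,5,'pics/b6sc.png')
```

```text
b6 t 4.25 pos [ 0.4164 -0.3255  0.0686] yaw -70.11 qd 0.008 gap 0.0368 F [-0.3 -0.  -0.7]
b6s t 4.3 pos [ 0.4161 -0.3252  0.0682] yaw -70.11 qd 0.013 gap 0.0365 F [ 0.1 -0.3 -0.4]
```

View pics/b6c.png

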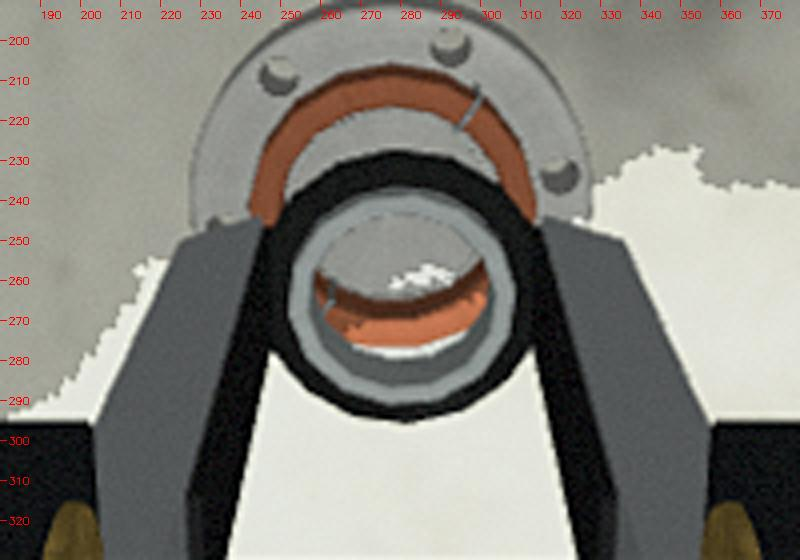

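View pics/b6sc.png

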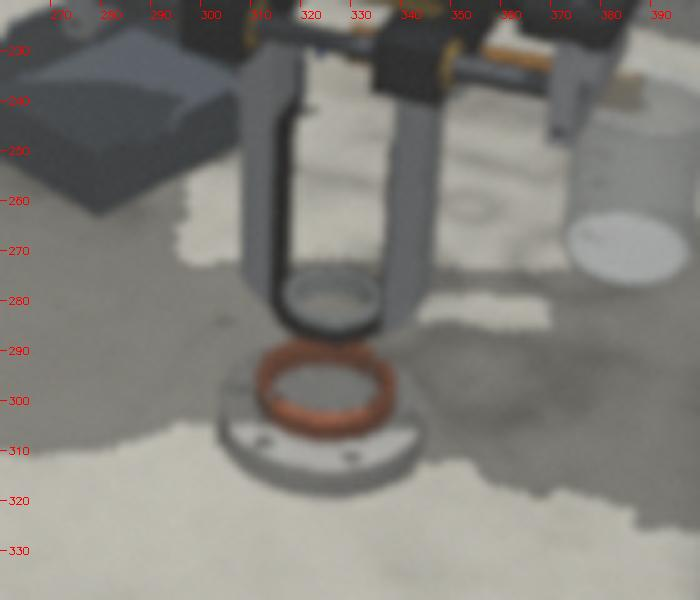

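Call:
servo_tool --dp '[[-12, -54, -23], [-12, -54, -23], [-12, -54, -23], [-8, -54, -23], [-8, -54, -23]]' --delta_rot '[[0, 0, 0], [0, 0, 0], [0, 0, 0], [0, 0, 0], [0, 0, 0]]' --claw '[0.9, 0.9, 0.9, 0.9, 0.9]'

```text
time: 4.97
tool_pos: [0.4337, -0.0283, 0.119]
ee_rot: [2.164, 1.568, -0.641]
force: [1.0, -0.2, 0.0]
finger_gap: 0.0361
```

Run:
```python
from h import *
T=cam('top')
print('thin',onz(T,138.8,252.4,.006),'thick',onz(T,224.9,222,.006))
plan([.447,.262,.12],-70,5)
```

```text
thin [0.44421313 0.27248726 0.006     ] thick [0.51738129 0.0716052  0.006     ]
from [ 0.4337 -0.0283  0.119 ] yaw -70.68 dist mm 290.6 rot 0.012
  dp [-0.3, -53.9, -21.7] rot [-0.002, -0.0, -0.0]
  dp [-0.3, -53.9, -21.8] rot [-0.002, -0.0, -0.0]
  dp [-0.2, -53.8, -22.0] rot [-0.002, -0.0, -0.0]
  dp [-0.2, -53.8, -22.1] rot [-0.002, -0.0, -0.0]
  dp [-0.2, -53.7, -22.2] rot [-0.002, -0.0, -0.0]
```

Call:
servo_tool --dp '[[0, -54, -22], [0, -54, -22], [0, -54, -22], [0, -54, -22], [0, -52, -21]]' --delta_rot '[[-0.01, 0, 0], [0, 0, 0], [0, 0, 0], [0, 0, 0], [0, 0, 0]]' --claw '[0.9, 0.9, 0.9, 0.9, 0.9]'

```text
time: 5.6
tool_pos: [0.4448, 0.2703, 0.1189]
ee_rot: [2.363, 1.565, -0.43]
force: [0.3, 0.2, 0.3]
finger_gap: 0.0367
```

Call:
servo_tool --dp '[[0, 0, 0], [0, 0, 0], [0, 0, 0], [0, 0, 0], [0, 0, 0]]' --delta_rot '[[0, 0, 0], [0, 0, 0], [0, 0, 0], [0, 0, 0], [0, 0, 0]]' --claw '[0.9, 0.9, 0.9, 0.9, 0.9]'

```text
time: 6.22
tool_pos: [0.4438, 0.2696, 0.1178]
ee_rot: [1.822, 1.566, -0.97]
force: [0.2, 0.1, -0.2]
finger_gap: 0.0365
```

Run:
```python
from h import *
shot('d1');shot('d1t','top')
crop('pics/d1.png',180,120,380,270,4,'pics/d1c.png')
plan([.4442,.2715,.12],-70,5)
```

```text
d1 t 6.225 pos [0.4438 0.2696 0.1178] yaw -69.97 qd 0.011 gap 0.0365 F [ 0.2  0.1 -0.2]
d1t t 6.275 pos [0.4438 0.2696 0.1178] yaw -69.97 qd 0.008 gap 0.0367 F [ 0.6 -0.1  0. ]
from [0.4439 0.2699 0.1179] yaw -69.95 dist mm 2.7 rot 0.005
  dp [-0.4, -0.3, -0.2] rot [0.0, -0.0, -0.001]
  dp [-0.4, -0.3, -0.2] rot [0.0, -0.0, -0.001]
  dp [-0.4, -0.3, -0.2] rot [0.0, -0.0, -0.001]
  dp [-0.4, -0.3, -0.2] rot [0.0, -0.0, -0.001]
  dp [-0.4, -0.3, -0.2] rot [0.0, -0.0, -0.001]
```

View pics/d1c.png

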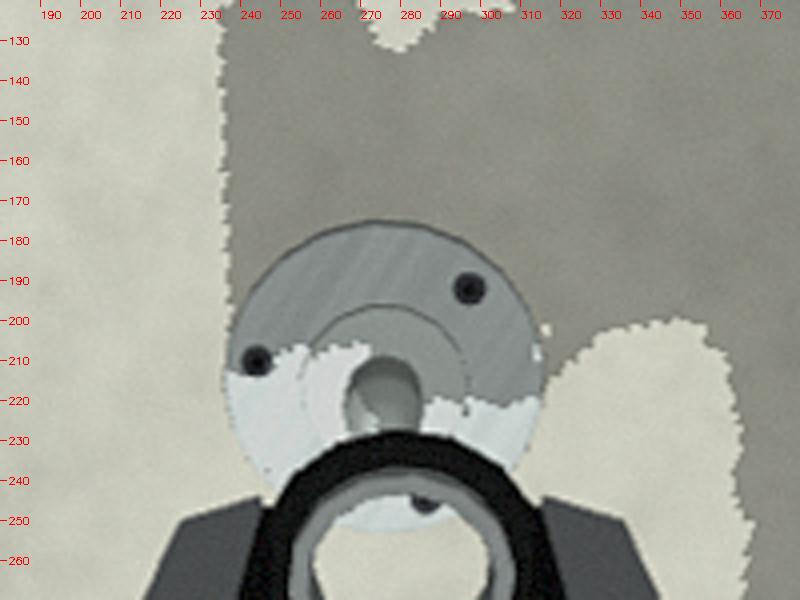

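```bash
sed -i "s/M=T@c\['mount'\]/K=np.array(c['mount']);K[2,3]+=.0019;M=T@K/" h.py
python3 - <<'E'
from h import *
C=cam('wrist',load('d1'))
p=onz(C,276,214,.008);print(p, np.linalg.norm(onz(C,236.5,214,.008)-onz(C,315.5,214,.008)))
C3=cam('wrist',load('b3'));print('ring b3',onz(C3,269.25,263.1,.0305));C2=cam('wrist',load('b2'));print('b2',onz(C2,280.6,228.1,.0305),onz(C2,280.1,220.75,.013),onz(C2,280.75,223.6,.023))
T=cam('top');print(onz(T,136,252.4,.037))
E
```

```text
[0.44473967 0.27259744 0.008     ] 0.06593787112592994
ring b3 [ 0.41585439 -0.32476532  0.0305    ]
b2 [ 0.41533015 -0.32533096  0.0305    ] [ 0.41574315 -0.32477257  0.013     ] [ 0.4165247  -0.32502353  0.023     ]
[0.44525595 0.26956822 0.037     ]
```

Call:
servo_tool --dp '[[16, -1.1, -0.7], [16, -1.1, -0.7], [12, 0, 0], [4, 0, 0], [0, 0, 0]]' --delta_rot '[[0, 0, 0], [0, 0, 0], [0, 0, 0], [0, 0, 0], [0, 0, 0]]' --claw '[0.9, 0.9, 0.9, 0.9, 0.9]'

```text
time: 6.95
tool_pos: [0.4458, 0.2717, 0.0694]
ee_rot: [2.269, 1.565, -0.524]
force: [0.4, 0.6, 0.0]
finger_gap: 0.0362
```

Run:
```python
from h import *
shot('d2');shot('d2s','scene')
crop('pics/d2.png',180,190,380,330,4,'pics/d2c.png')
plan([.4445,.2725,.07],-70,5)
```

```text
d2 t 6.95 pos [0.4458 0.2717 0.0694] yaw -70.05 qd 0.004 gap 0.0362 F [0.4 0.6 0. ]
d2s t 7.0 pos [0.446  0.2717 0.0696] yaw -70.06 qd 0.005 gap 0.0367 F [ 0.8 -0.3 -0.4]
from [0.4461 0.2718 0.0698] yaw -70.06 dist mm 1.7 rot 0.007
  dp [-0.0, -0.2, 0.3] rot [-0.0, -0.001, -0.001]
  dp [-0.0, -0.2, 0.3] rot [-0.0, -0.001, -0.001]
  dp [-0.0, -0.2, 0.3] rot [-0.0, -0.001, -0.001]
  dp [-0.0, -0.2, 0.3] rot [-0.0, -0.001, -0.001]
  dp [-0.0, -0.2, 0.3] rot [-0.0, -0.001, -0.001]
```

View pics/d2c.png

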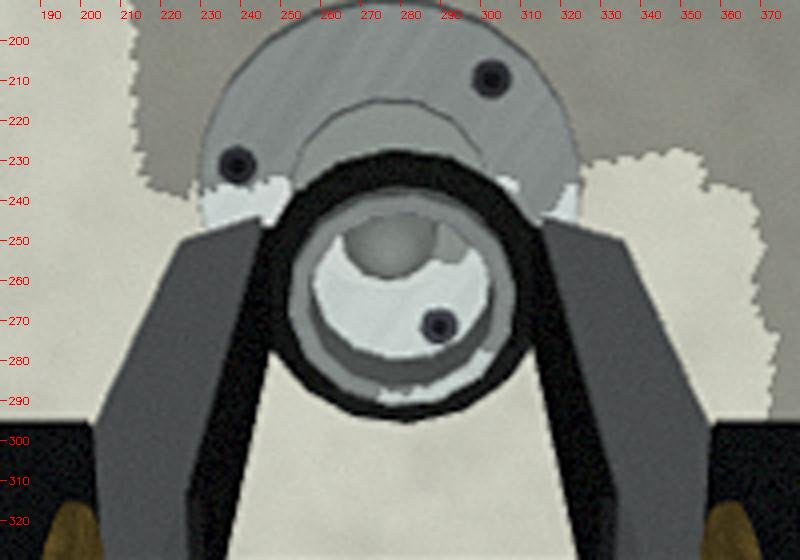

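View pics/d2s.png

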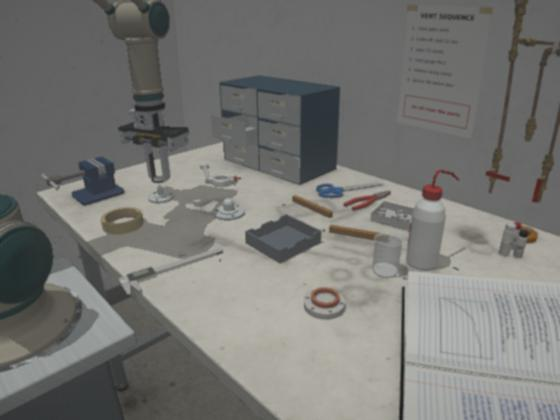

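Run:
```python
from h import *
o=load('d2');C=cam('wrist',o)
for z in (.039,.033): print(z,proj(C,[*o['tool_pos'][:2],z]),onz(C,277.5,248.5,z))
print(onz(C,(200/4+580/4)/2+180,190+42,.008))
```

```text
0.039 [279.40926505 250.87819125] [0.44685415 0.27331193 0.039     ]
0.033 [279.36655132 247.40182867] [0.44472196 0.27254913 0.033     ]
[0.44730849 0.27351081 0.008     ]
```

Call:
servo_tool --dp '[[0, -1.3, 1.2], [12, 0, 0.3], [12, 0, 0.3], [7, 0, 0], [0, 0, 0]]' --delta_rot '[[0, -0.005, -0.005], [0, 0, 0], [0, 0, 0], [0, 0, 0], [0, 0, 0]]' --claw '[0.9, 0.9, 0.9, 0.9, 0.9]'

```text
time: 7.68
tool_pos: [0.4439, 0.2726, 0.037]
ee_rot: [-1.619, 1.57, 1.871]
force: [-0.1, 0.2, 0.0]
finger_gap: 0.0367
```

Run:
```python
from h import *
shot('d3')
crop('pics/d3.png',180,190,380,330,4,'pics/d3c.png')
```

```text
d3 t 7.675 pos [0.4439 0.2726 0.037 ] yaw -70.05 qd 0.005 gap 0.0367 F [-0.1  0.2  0. ]
```

View pics/d3c.png

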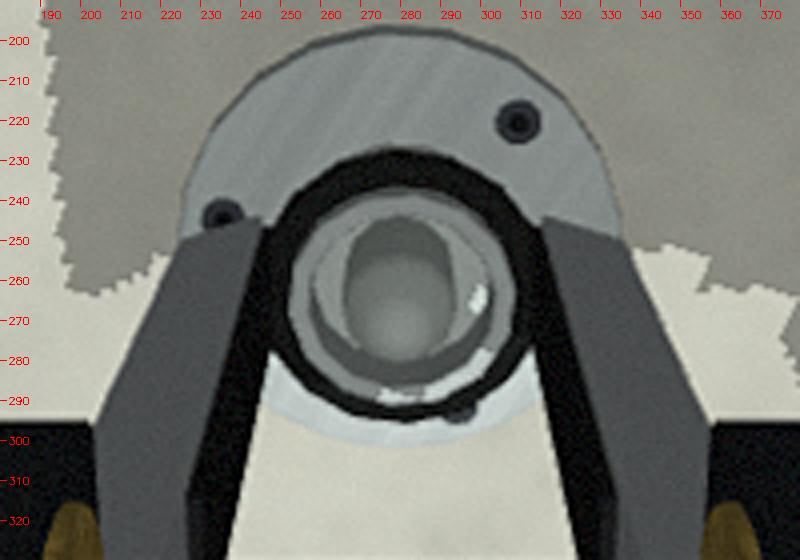

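Call:
servo_tool --dp '[[2, 0, 0], [1.3, 0, 0], [0.8, 0, 0], [0.5, 0, 0], [0, 0, 0]]' --delta_rot '[[0, 0, 0], [0, 0, 0], [0, 0, 0], [0, 0, 0], [0, 0, 0]]' --claw '[0.9, 0.9, 0.9, 0.9, 0.9]'

```text
time: 8.35
tool_pos: [0.4448, 0.2731, 0.0331]
ee_rot: [-2.748, 1.568, 0.741]
force: [0.3, 0.2, -0.4]
finger_gap: 0.0368
```

Call:
servo_tool --dp '[[0.8, 0, 0], [0.8, 0, 0], [0, 0, 0], [0, 0, 0], [0, 0, 0]]' --delta_rot '[[0, 0, 0], [0, 0, 0], [0, 0, 0], [0, 0, 0], [0, 0, 0]]' --claw '[0.9, 0.9, 0.9, 0.9, 0.9]'

```text
time: 8.98
tool_pos: [0.4451, 0.2732, 0.033]
ee_rot: [-2.861, 1.567, 0.629]
force: [0.2, -0.7, -0.6]
finger_gap: 0.0364
```

Call:
servo_tool --dp '[[1.5, 0, 0], [1.5, 0, 0], [0, 0, 0], [0, 0, 0], [0, 0, 0]]' --delta_rot '[[0, 0, 0], [0, 0, 0], [0, 0, 0], [0, 0, 0], [0, 0, 0]]' --claw '[0.9, 0.9, 0.9, 0.9, 0.9]'

```text
time: 9.6
tool_pos: [0.4454, 0.2733, 0.033]
ee_rot: [-2.928, 1.566, 0.562]
force: [-0.4, -0.2, 1.9]
finger_gap: 0.0367
```

Run:
```python
from h import *
shot('d4')
crop('pics/d4.png',180,190,380,330,4,'pics/d4c.png')
```

```text
d4 t 9.6 pos [0.4454 0.2733 0.033 ] yaw -70.03 qd 0.001 gap 0.0367 F [-0.4 -0.2  1.9]
```

View pics/d4c.png

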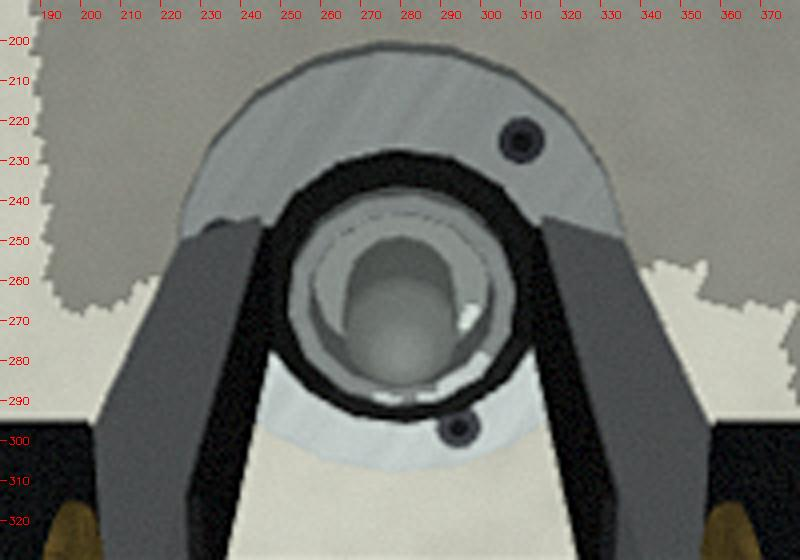

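Call:
servo_tool --dp '[[0, 0, 0], [0, 0, 0], [0, 0, 0], [-6, 0, 0], [-20, 0, 0]]' --delta_rot '[[0, 0, 0], [0, 0, 0], [0, 0, 0], [0, 0, 0], [0, 0, 0]]' --claw '[0.45, 0.45, 0.45, 0.4, 0.3]'

```text
time: 10.28
tool_pos: [0.4439, 0.2726, 0.0578]
ee_rot: [-1.545, 1.57, 1.945]
force: [-0.1, 1.0, -0.3]
finger_gap: 0.0633
```

Call:
servo_tool --dp '[[-25, 0, 0], [-20, 54, 23], [0, 54, 23], [0, 54, 23], [0, 54, 23]]' --delta_rot '[[0, -0.01, -0.01], [0, 0, 0], [0, 0, 0], [0, 0, 0], [0, 0, 0]]' --claw '[0.2, 0.2, 0.2, 0.2, 0.2]'

```text
time: 10.9
tool_pos: [0.436, 0.0361, 0.1066]
ee_rot: [-1.701, 1.562, 1.798]
force: [0.5, 0.3, 0.0]
finger_gap: 0.0752
```

Run:
```python
from h import *
shot('e1s','scene'); shot('e1t','top')
crop('pics/e1s.png',120,160,220,235,6,'pics/e1sc.png')
crop('pics/e1t.png',110,190,260,275,5,'pics/e1tc.png')
plan([.416,-.325,.08],-70,5)
```

```text
e1s t 10.9 pos [0.436  0.0361 0.1066] yaw -69.48 qd 1.101 gap 0.0752 F [0.5 0.3 0. ]
e1t t 10.95 pos [0.4355 0.0294 0.1065] yaw -69.69 qd 0.196 gap 0.0755 F [-0.9 -3.3  0.3]
from [0.4359 0.0329 0.1064] yaw -69.91 dist mm 359.4 rot 0.007
  dp [4.8, 65.9, 28.3] rot [0.0, 0.0, 0.001]
  dp [4.9, 65.9, 28.3] rot [0.0, 0.0, 0.001]
  dp [5.0, 65.9, 28.3] rot [0.0, 0.0, 0.001]
  dp [5.1, 65.9, 28.3] rot [0.0, 0.0, 0.001]
  dp [5.2, 65.9, 28.2] rot [0.0, 0.0, 0.001]
```

View pics/e1sc.png

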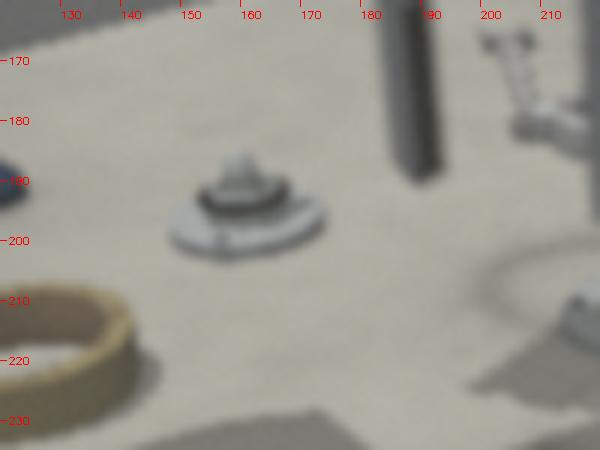

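View pics/e1tc.png

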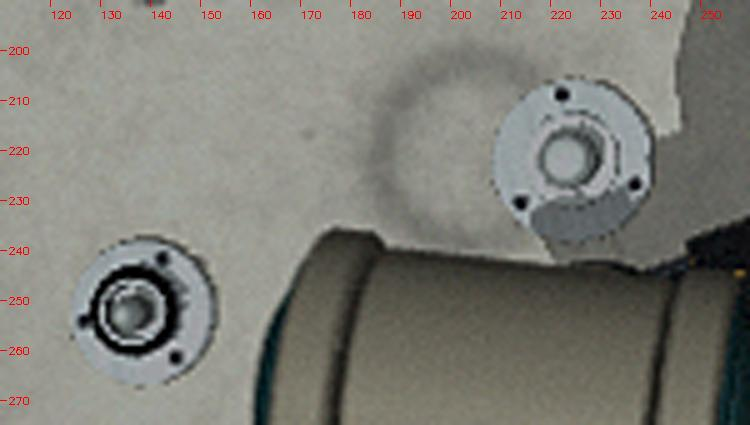

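Call:
servo_tool --dp '[[0, 54, 23], [0, 54, 23], [0, 54, 23], [0, 54, 23], [0, 54, 23]]' --delta_rot '[[0, 0, 0], [0, 0, 0], [0, 0, 0], [0, 0, 0], [0, 0, 0]]' --claw '[0.2, 0.2, 0.2, 0.2, 0.2]'

```text
time: 11.62
tool_pos: [0.4247, -0.261, 0.1067]
ee_rot: [-2.426, 1.562, 1.074]
force: [0.7, -1.0, -0.6]
finger_gap: 0.0753
```

Call:
servo_tool --dp '[[8, 57, 23], [8, 3, 2], [8, 0, 0], [0, 0, 0], [0, 0, 0]]' --delta_rot '[[0, 0, 0], [0, 0, 0], [0, 0, 0], [0, 0, 0], [0, 0, 0]]' --claw '[0.2, 0.2, 0.2, 0.2, 0.2]'

```text
time: 12.25
tool_pos: [0.4248, -0.3258, 0.082]
ee_rot: [-2.565, 1.56, 0.935]
force: [-0.3, 0.6, 1.0]
finger_gap: 0.0753
```

Run:
```python
from h import *
shot('e2')
crop('pics/e2.png',180,150,380,300,4,'pics/e2c.png')
plan([.416,-.325,.06],-70,5)
```

```text
e2 t 12.25 pos [ 0.4248 -0.3258  0.082 ] yaw -69.47 qd 0.017 gap 0.0753 F [-0.3  0.6  1. ]
from [ 0.4248 -0.3257  0.0821] yaw -69.47 dist mm 23.8 rot 0.015
  dp [4.4, -0.7, 1.6] rot [0.002, -0.002, 0.001]
  dp [4.4, -0.7, 1.6] rot [0.002, -0.002, 0.001]
  dp [4.4, -0.7, 1.6] rot [0.002, -0.002, 0.001]
  dp [4.4, -0.7, 1.6] rot [0.002, -0.002, 0.001]
  dp [4.4, -0.7, 1.6] rot [0.002, -0.002, 0.001]
```

View pics/e2c.png

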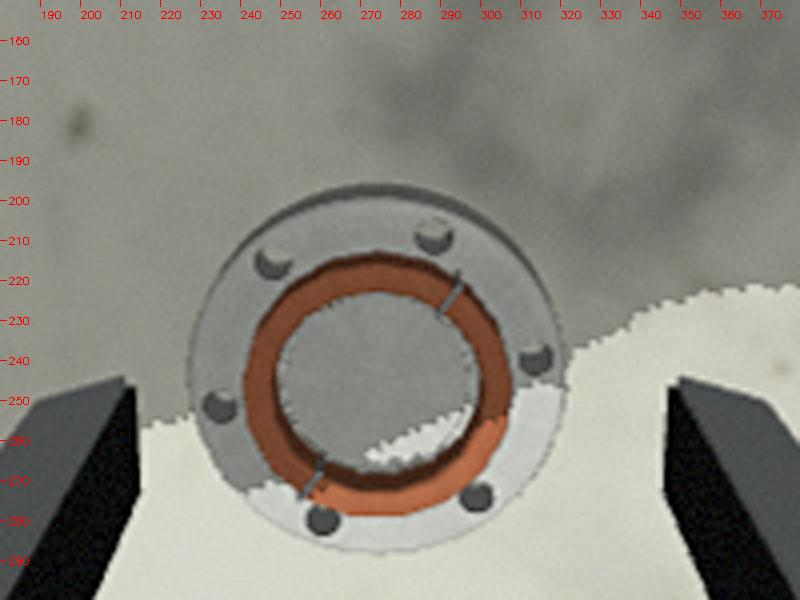

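Run:
```python
from h import *
C=cam('wrist',load('e2'));p=onz(C,274.5,246.1,.023);print('gasket',p,'flange',onz(C,274.25,150+372/4,.013))
plan([p[0],p[1],.032],-70,5)
```

```text
gasket [ 0.41676853 -0.3246432   0.023     ] flange [ 0.41545976 -0.32471643  0.013     ]
from [ 0.4248 -0.3257  0.0821] yaw -69.47 dist mm 50.7 rot 0.015
  dp [10.0, -0.7, 1.5] rot [0.002, -0.002, 0.001]
  dp [10.0, -0.7, 1.5] rot [0.002, -0.002, 0.001]
  dp [10.0, -0.7, 1.5] rot [0.002, -0.002, 0.001]
  dp [10.0, -0.7, 1.5] rot [0.002, -0.002, 0.001]
  dp [10.0, -0.7, 1.5] rot [0.002, -0.002, 0.001]
```

Call:
servo_tool --dp '[[10, -1.8, 4], [14, -1.8, 4], [14, 0, 0.7], [8, 0, 0], [0, 0, 0]]' --delta_rot '[[0.009, -0.01, 0.005], [0, 0, 0], [0, 0, 0], [0, 0, 0], [0, 0, 0]]' --claw '[0.2, 0.25, 0.25, 0.25, 0.25]'

```text
time: 12.92
tool_pos: [0.4152, -0.323, 0.034]
ee_rot: [-0.147, 1.569, -2.938]
force: [0.1, 0.5, 1.1]
finger_gap: 0.0705
```

Run:
```python
from h import *
shot('e3')
crop('pics/e3.png',180,180,380,330,4,'pics/e3c.png')
plan([.4165,-.3246,.032],-70,5)
```

```text
e3 t 12.925 pos [ 0.4152 -0.323   0.034 ] yaw -69.9 qd 0.006 gap 0.0705 F [0.1 0.5 1.1]
from [ 0.4155 -0.3233  0.0344] yaw -69.9 dist mm 2.9 rot 0.002
  dp [0.5, 0.3, -0.1] rot [0.0, 0.0, -0.0]
  dp [0.5, 0.3, -0.1] rot [0.0, 0.0, -0.0]
  dp [0.5, 0.3, -0.1] rot [0.0, 0.0, -0.0]
  dp [0.5, 0.3, -0.1] rot [0.0, 0.0, -0.0]
  dp [0.5, 0.3, -0.1] rot [0.0, 0.0, -0.0]
```

View pics/e3c.png

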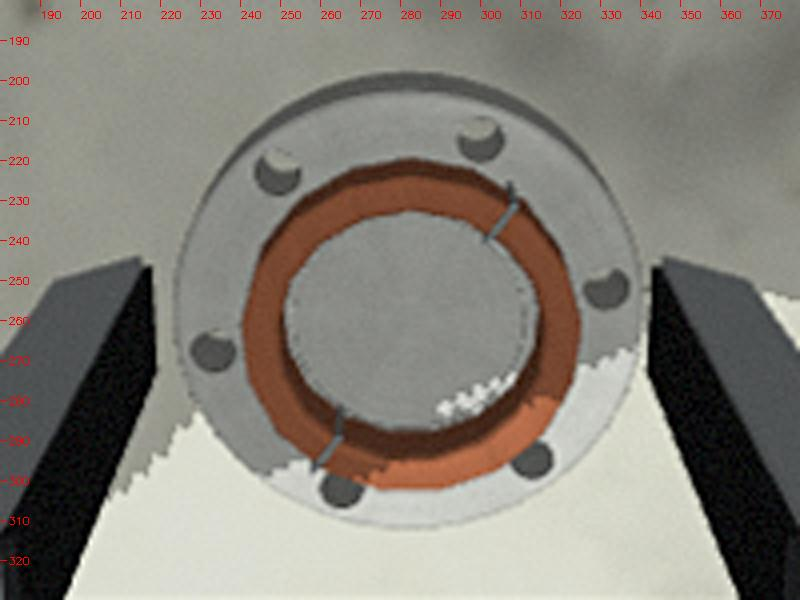

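Call:
servo_tool --dp '[[0, 1.4, 0], [2.4, 0, 0], [0, 0, 0], [0, 0, 0], [0, 0, 0]]' --delta_rot '[[0, 0, 0], [0, 0, 0], [0, 0, 0], [0, 0, 0], [0, 0, 0]]' --claw '[0.25, 0.3, 0.4, 0.6, 0.8]'

```text
time: 13.6
tool_pos: [0.4168, -0.3256, 0.0329]
ee_rot: [1.526, 1.568, -1.265]
force: [0.4, 0.3, -0.4]
finger_gap: 0.0457
```

Run:
```python
from h import *
shot('e4')
crop('pics/e4.png',180,180,380,330,4,'pics/e4c.png')
```

```text
e4 t 13.6 pos [ 0.4168 -0.3256  0.0329] yaw -69.92 qd 0.002 gap 0.0457 F [ 0.4  0.3 -0.4]
```

View pics/e4c.png

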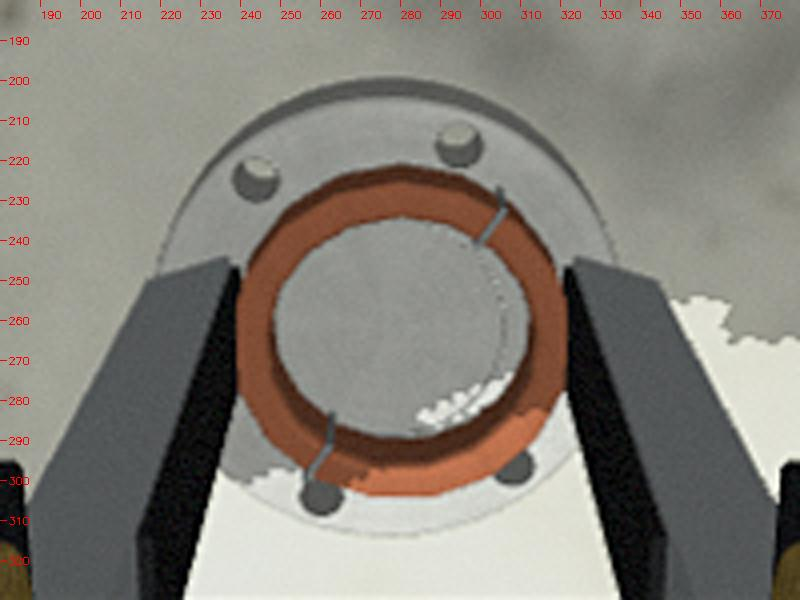

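Call:
servo_tool --dp '[[0, 0, 0], [-6, 0, 0], [-24, 0, 0], [-30, -20, -13], [-20, -48, -33]]' --delta_rot '[[0, 0, 0], [0, 0, 0], [0, 0, 0], [0, 0, 0], [0, 0, 0]]' --claw '[0.9, 0.9, 0.9, 0.9, 0.9]'

```text
time: 14.28
tool_pos: [0.4367, -0.2471, 0.1144]
ee_rot: [1.219, 1.569, -1.578]
force: [0.9, 0.6, -0.7]
finger_gap: 0.0456
```

Run:
```python
from h import *
shot('e5'); plan([.517,.071,.11],-70,6)
```

```text
e5 t 14.275 pos [ 0.4367 -0.2471  0.1144] yaw -70.24 qd 0.861 gap 0.0456 F [ 0.9  0.6 -0.7]
from [ 0.4377 -0.2392  0.1163] yaw -70.04 dist mm 320.2 rot 0.005
  dp [1.3, -44.1, -30.1] rot [-0.0, -0.001, 0.001]
  dp [1.2, -44.1, -30.1] rot [-0.0, -0.001, 0.001]
  dp [1.2, -44.1, -30.1] rot [-0.0, -0.001, 0.001]
  dp [1.2, -44.1, -30.1] rot [-0.0, -0.001, 0.001]
  dp [1.1, -44.1, -30.1] rot [-0.0, -0.001, 0.001]
  dp [1.1, -44.1, -30.1] rot [-0.0, -0.001, 0.001]
```

View pics/e5.png

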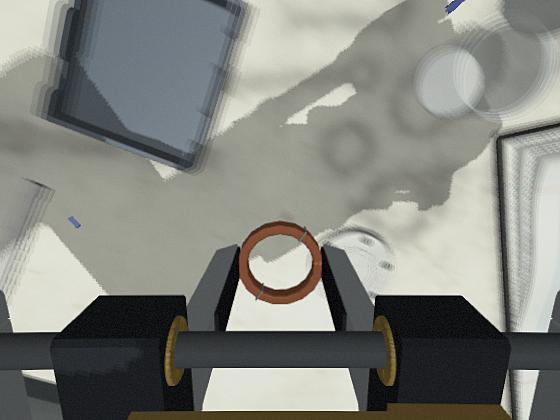

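Gasket bundle is held. On to the thick post.

Call:
servo_tool --dp '[[1, -44, -30], [1, -44, -30], [1, -44, -30], [1, -44, -30], [1, -44, -30]]' --delta_rot '[[0, 0, 0], [0, 0, 0], [0, 0, 0], [0, 0, 0], [0, 0, 0]]' --claw '[0.9, 0.9, 0.9, 0.9, 0.9]'

```text
time: 14.95
tool_pos: [0.5073, 0.0234, 0.1156]
ee_rot: [2.782, 1.56, -0.015]
force: [0.2, 0.1, -1.0]
finger_gap: 0.0458
```

Call:
servo_tool --dp '[[0, -42, -29], [0, 0, 0], [0, 0, 0], [0, 0, 0], [0, 0, 0]]' --delta_rot '[[0, 0, 0], [0, 0, 0], [0, 0, 0], [0, 0, 0], [0, 0, 0]]' --claw '[0.9, 0.9, 0.9, 0.9, 0.9]'

```text
time: 15.58
tool_pos: [0.5204, 0.0751, 0.1165]
ee_rot: [2.72, 1.56, -0.073]
force: [1.0, 0.4, -0.6]
finger_gap: 0.046
```

Run:
```python
from h import *
shot('e6'); plan([.5174,.0716,.11],-70,5)
crop('pics/e6.png',180,130,380,280,4,'pics/e6c.png')
```

```text
e6 t 15.575 pos [0.5204 0.0751 0.1165] yaw -70.01 qd 0.013 gap 0.046 F [ 1.   0.4 -0.6]
from [0.5204 0.075  0.1165] yaw -70.01 dist mm 7.9 rot 0.011
  dp [1.3, 0.4, 0.8] rot [-0.0, -0.002, -0.001]
  dp [1.3, 0.4, 0.8] rot [-0.0, -0.002, -0.001]
  dp [1.3, 0.4, 0.8] rot [-0.0, -0.002, -0.001]
  dp [1.3, 0.4, 0.8] rot [-0.0, -0.002, -0.001]
  dp [1.3, 0.4, 0.8] rot [-0.0, -0.002, -0.001]
```

View pics/e6c.png

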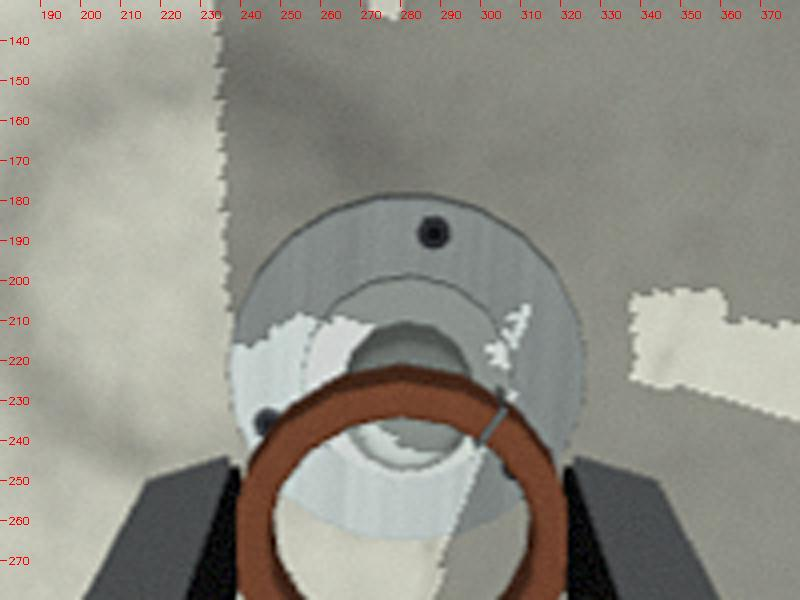

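Run:
```python
from h import *
C=cam('wrist',load('e6'));p=onz(C,281.9,221.75,.008);print(p, np.linalg.norm(onz(C,237.75,221,.008)-onz(C,326,221,.008)))
o=load('e4');C=cam('wrist',o);g=onz(C,280.5,262.7,.023);print(g,(yaw(o)[1].T@(g-o['tool_pos']))*1e3)
plan([.5174,.0716,.07],-70,5)
```

```text
[0.51790264 0.07157722 0.008     ] 0.07369505049847784
[ 0.41787534 -0.32574131  0.023     ] [ 9.87749594  0.46249282 -0.96867874]
from [0.5204 0.075  0.1165] yaw -70.01 dist mm 46.7 rot 0.011
  dp [9.3, 0.4, 0.9] rot [-0.0, -0.002, -0.001]
  dp [9.3, 0.4, 0.9] rot [-0.0, -0.002, -0.001]
  dp [9.3, 0.4, 0.9] rot [-0.0, -0.002, -0.001]
  dp [9.3, 0.4, 0.8] rot [-0.0, -0.002, -0.001]
  dp [9.3, 0.4, 0.8] rot [-0.0, -0.002, -0.001]
```

Call:
servo_tool --dp '[[10, 1.3, 3], [14, 1.2, 3], [14, 0, 0.7], [8, 0, 0], [0, 0, 0]]' --delta_rot '[[0, -0.01, -0.005], [0, 0, 0], [0, 0, 0], [0, 0, 0], [0, 0, 0]]' --claw '[0.9, 0.9, 0.9, 0.9, 0.9]'

```text
time: 16.25
tool_pos: [0.5135, 0.0685, 0.0661]
ee_rot: [-0.442, 1.567, 3.046]
force: [-0.2, -0.3, -1.2]
finger_gap: 0.0456
```

Run:
```python
from h import *
shot('e7'); plan([.5168,.0712,.036],-70,5)
crop('pics/e7.png',180,180,380,330,4,'pics/e7c.png')
```

```text
e7 t 16.25 pos [0.5135 0.0685 0.0661] yaw -70.15 qd 0.007 gap 0.0456 F [-0.2 -0.3 -1.2]
from [0.5137 0.0686 0.0664] yaw -70.15 dist mm 30.7 rot 0.004
  dp [6.1, -0.3, -0.8] rot [-0.001, 0.001, 0.0]
  dp [6.1, -0.3, -0.8] rot [-0.001, 0.001, 0.0]
  dp [6.1, -0.3, -0.8] rot [-0.001, 0.001, 0.0]
  dp [6.1, -0.3, -0.8] rot [-0.001, 0.001, 0.0]
  dp [6.1, -0.3, -0.8] rot [-0.001, 0.001, 0.0]
```

View pics/e7c.png

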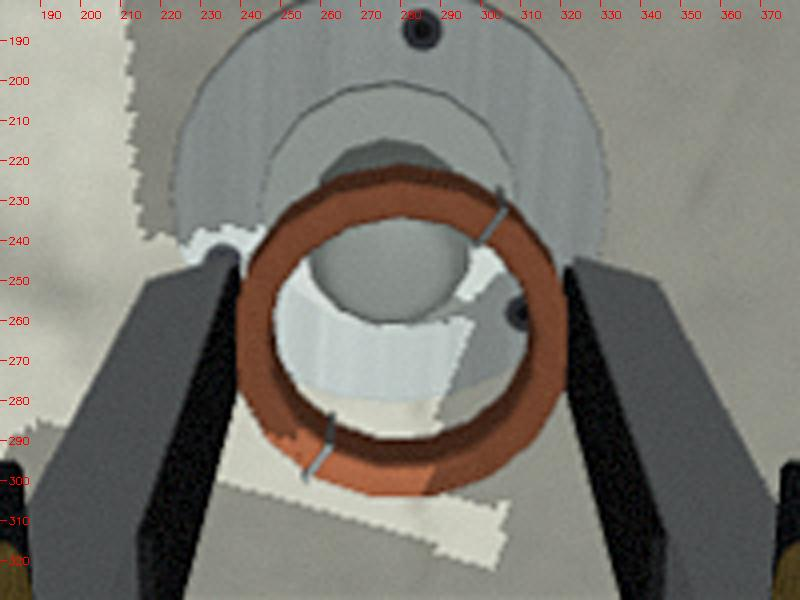

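Call:
servo_tool --dp '[[0, -1.7, -3.5], [0, 0, 0], [12, 0, 0.4], [12, 0, 0.4], [0, 0, 0]]' --delta_rot '[[0, 0, 0], [0, 0, 0], [0, 0, 0], [0, 0, 0], [0, 0, 0]]' --claw '[0.9, 0.9, 0.9, 0.9, 0.9]'

```text
time: 16.92
tool_pos: [0.5167, 0.0717, 0.0417]
ee_rot: [-0.784, 1.57, 2.705]
force: [0.3, 0.3, -0.3]
finger_gap: 0.0457
```

Run:
```python
from h import *
shot('e8'); plan([.5168,.0712,.032],-70,5)
crop('pics/e8.png',180,180,380,330,4,'pics/e8c.png')
```

```text
e8 t 16.925 pos [0.5167 0.0717 0.0417] yaw -70.11 qd 0.008 gap 0.0457 F [ 0.3  0.3 -0.3]
from [0.5171 0.0716 0.0421] yaw -70.11 dist mm 10.1 rot 0.002
  dp [2.0, 0.1, 0.1] rot [-0.0, -0.0, 0.0]
  dp [2.0, 0.1, 0.1] rot [-0.0, -0.0, 0.0]
  dp [2.0, 0.1, 0.1] rot [-0.0, -0.0, 0.0]
  dp [2.0, 0.1, 0.1] rot [-0.0, -0.0, 0.0]
  dp [2.0, 0.1, 0.1] rot [-0.0, -0.0, 0.0]
```

View pics/e8c.png

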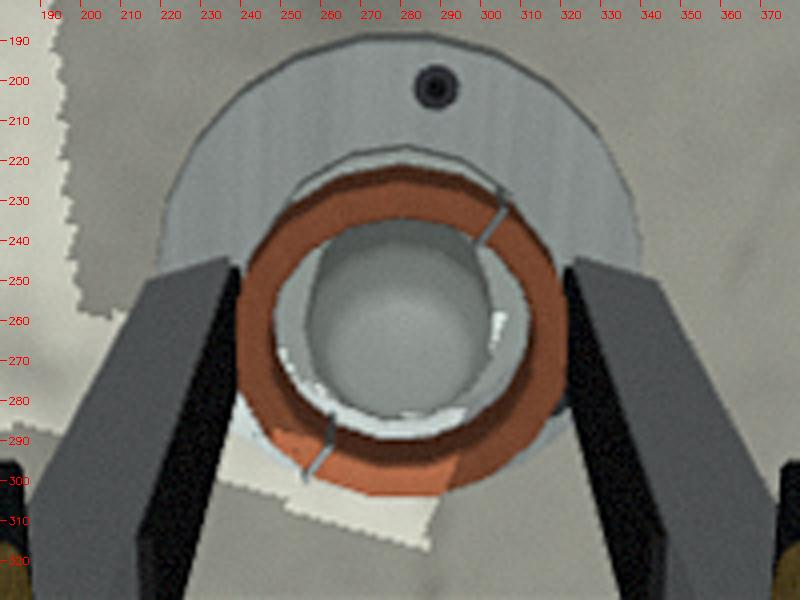

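Call:
servo_tool --dp '[[5, 0, 0.2], [3, 0, 0], [2, 0, 0], [1.5, 0, 0], [0, 0, 0]]' --delta_rot '[[0, 0, 0], [0, 0, 0], [0, 0, 0], [0, 0, 0], [0, 0, 0]]' --claw '[0.9, 0.9, 0.9, 0.9, 0.9]'

```text
time: 17.6
tool_pos: [0.5178, 0.0716, 0.0325]
ee_rot: [2.962, 1.568, 0.167]
force: [0.2, -0.0, -0.7]
finger_gap: 0.0456
```

Call:
servo_tool --dp '[[1.5, 0, 0], [1.5, 0, 0], [0, 0, 0], [0, 0, 0], [0, 0, 0]]' --delta_rot '[[0, 0, 0], [0, 0, 0], [0, 0, 0], [0, 0, 0], [0, 0, 0]]' --claw '[0.9, 0.9, 0.9, 0.9, 0.9]'

```text
time: 18.23
tool_pos: [0.5183, 0.0716, 0.0321]
ee_rot: [2.873, 1.567, 0.079]
force: [-0.3, 0.1, 1.9]
finger_gap: 0.0455
```

Run:
```python
from h import *
shot('e9'); 
crop('pics/e9.png',180,180,380,330,4,'pics/e9c.png')
```

```text
e9 t 18.225 pos [0.5183 0.0716 0.0321] yaw -70.1 qd 0.002 gap 0.0455 F [-0.3  0.1  1.9]
```

View pics/e9c.png

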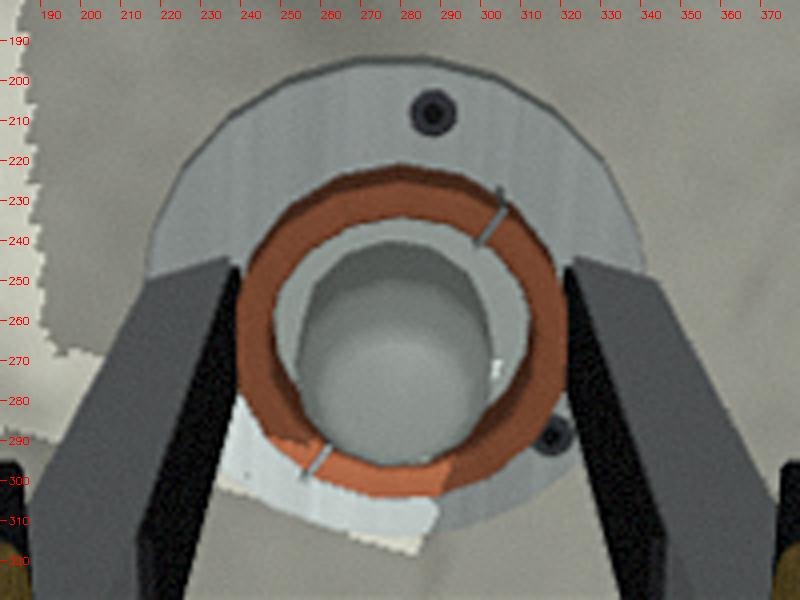

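Call:
servo_tool --dp '[[0, 0, 0], [0, 0, 0], [0, 0, 0], [-8, 0, 0], [-25, 0, 0]]' --delta_rot '[[0, 0, 0], [0, 0, 0], [0, 0, 0], [0, 0, 0], [0, 0, 0]]' --claw '[0.35, 0.35, 0.35, 0.3, 0.3]'

```text
time: 18.9
tool_pos: [0.5165, 0.0715, 0.0639]
ee_rot: [-0.6, 1.57, 2.889]
force: [-0.1, 0.3, -0.0]
finger_gap: 0.0659
```

Run:
```python
from h import *
T=cam('top')
def stick(a,b,z=.016):
    A=onz(T,*a,z);B=onz(T,*b,z); d=A-B; return (A+B)/2, np.degrees(np.arctan2(d[1],d[0])), np.linalg.norm(d)
print('s1',stick((250,152.2),(306.5,154.1)))
print('s2',stick((324.3,178.6),(374.8,155.3)))
shot('f0')
plan([.66,-.05,.15],0,8)
crop('pics/a_top.png',270,180,350,260,8,'pics/tray.png')
```

```text
s1 (array([ 0.67794594, -0.05080142,  0.016     ]), np.float64(88.46043426929089), np.float64(0.13110760379987388))
s2 (array([ 0.64712886, -0.21605647,  0.016     ]), np.float64(115.36627500192327), np.float64(0.1291977469383004))
f0 t 18.9 pos [0.5165 0.0715 0.0639] yaw -70.11 qd 0.501 gap 0.0659 F [-0.1  0.3 -0. ]
from [0.5194 0.0716 0.0675] yaw -70.1 dist mm 203.4 rot 1.224
  dp [-10.2, 20.3, -11.4] rot [-0.153, -0.001, -0.001]
  dp [-10.2, 21.8, -8.2] rot [-0.153, -0.001, -0.001]
  dp [-10.2, 22.8, -4.8] rot [-0.153, -0.001, -0.001]
  dp [-10.3, 23.2, -1.2] rot [-0.153, -0.001, -0.001]
  dp [-10.3, 23.1, 2.3] rot [-0.153, -0.001, -0.001]
  dp [-10.3, 22.5, 5.8] rot [-0.153, -0.001, -0.001]
  dp [-10.3, 21.4, 9.2] rot [-0.153, -0.001, -0.001]
  dp [-10.3, 19.7, 12.3] rot [-0.153, -0.001, -0.001]
```

View pics/tray.png

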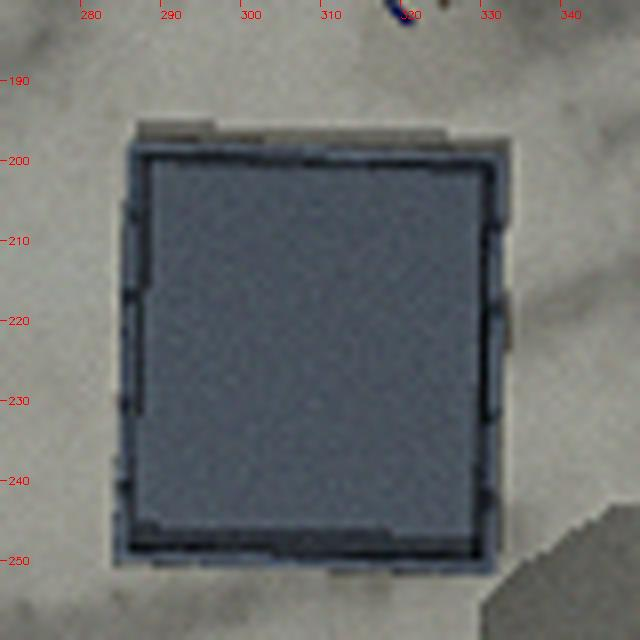

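View pics/f0.png

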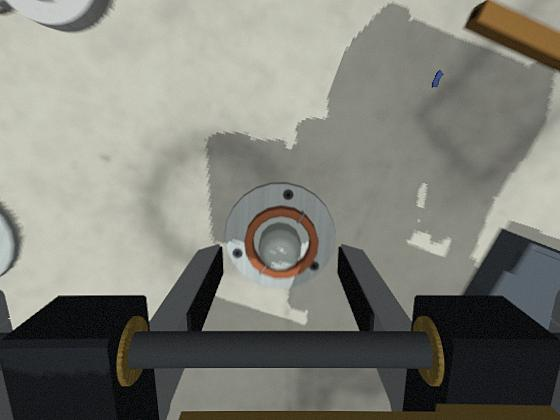

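Call:
servo_tool --dp '[[-12, 20, -11], [-10, 22, -8], [-10, 23, -5], [-10, 23, -1], [-10, 23, 2]]' --delta_rot '[[-0.15, 0, 0], [-0.15, 0, 0], [-0.15, 0, 0], [-0.15, 0, 0], [-0.15, 0, 0]]' --claw '[0.3, 0.3, 0.3, 0.3, 0.3]'

```text
time: 19.58
tool_pos: [0.6086, -0.0048, 0.1231]
ee_rot: [2.084, 1.562, 0.066]
force: [-0.4, 1.0, 0.3]
finger_gap: 0.0657
```

Run:
```python
from h import *
T=cam('top')
c=[onz(T,*p,.03) for p in [(286.6,197.9),(333.75,197.9),(284.4,250.6),(331.9,251.5)]]
TL,TR,BL,BR=c; print('tray c',sum(c)/4, [np.linalg.norm(a-b).round(4) for a,b in((TL,TR),(BL,BR),(TL,BL),(TR,BR))])
for a,b in ((TL,BL),(TR,BR),(BL,BR),(TL,TR)): d=a-b; print(np.degrees(np.arctan2(d[1],d[0])).round(2))
plan([.676,-.05,.12],-1.5,4)
```

```text
tray c [ 0.51317459 -0.12267833  0.03      ] [np.float64(0.1071), np.float64(0.1072), np.float64(0.1195), np.float64(0.1214)]
-1.86
-1.77
89.51
90.52
from [ 0.6086 -0.0048  0.1231] yaw -25.6 dist mm 81.2 rot 0.421
  dp [0.9, 20.1, 2.9] rot [-0.105, -0.001, -0.002]
  dp [0.9, 19.7, 5.0] rot [-0.105, -0.001, -0.002]
  dp [0.8, 19.0, 7.0] rot [-0.105, -0.001, -0.002]
  dp [0.8, 18.2, 9.0] rot [-0.105, -0.001, -0.002]
```

Call:
servo_tool --dp '[[1, 20, 3], [1, 20, 5], [1, 19, 7], [1, 18, 9], [0, 0, 0]]' --delta_rot '[[-0.105, 0, 0], [-0.105, 0, 0], [-0.105, 0, 0], [-0.105, 0, -0.008], [0, 0, 0]]' --claw '[0.4, 0.5, 0.5, 0.5, 0.5]'

```text
time: 20.2
tool_pos: [0.6805, -0.0527, 0.1209]
ee_rot: [1.645, 1.565, 0.06]
force: [-1.0, -0.0, 0.2]
finger_gap: 0.0472
```

Run:
```python
from h import *
shot('g1');plan([.678,-.051,.06],-1.5,4)
```

```text
g1 t 20.2 pos [ 0.6805 -0.0527  0.1209] yaw -0.85 qd 0.032 gap 0.0472 F [-1.  -0.   0.2]
from [ 0.6795 -0.052   0.1209] yaw -0.85 dist mm 60.9 rot 0.012
  dp [15.2, -0.4, -0.2] rot [0.003, -0.0, -0.001]
  dp [15.2, -0.4, -0.2] rot [0.003, -0.0, -0.001]
  dp [15.2, -0.4, -0.2] rot [0.003, -0.0, -0.001]
  dp [15.2, -0.4, -0.2] rot [0.003, -0.0, -0.001]
```

View pics/g1.png

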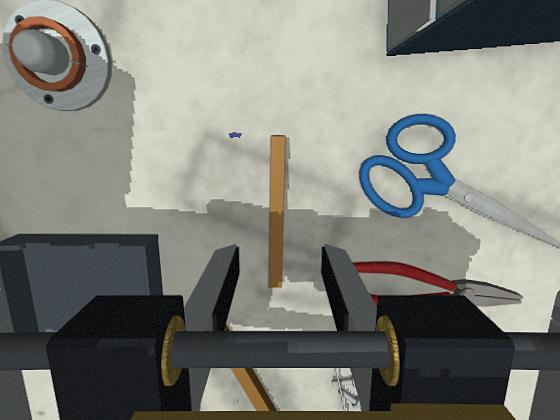

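Run:
```python
from h import *
crop('pics/g1.png',240,120,320,300,4,'pics/g1c.png')
```

```text
(no output)
```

View pics/g1c.png

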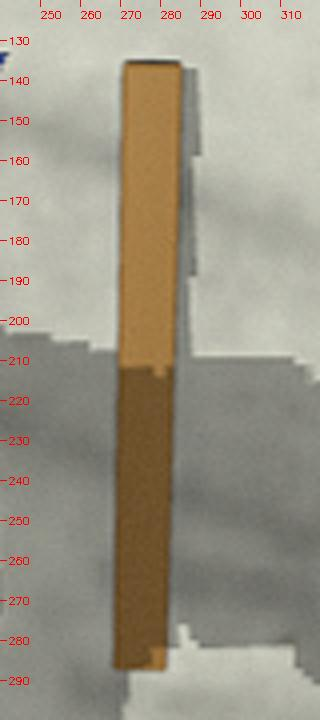

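Run:
```python
from h import *
C=cam('wrist',load('g1'));A=onz(C,278.25,135.75,.016);B=onz(C,275,287.25,.016);d=A-B
print((A+B)/2,np.degrees(np.arctan2(d[1],d[0])),np.linalg.norm(d))
plan([*((A+B)/2)[:2],.06],-1.5,4)
```

```text
[ 0.67949952 -0.05242886  0.016     ] 87.82087068140508 0.12853103487084402
from [ 0.6795 -0.052   0.1209] yaw -0.85 dist mm 60.9 rot 0.012
  dp [15.2, -0.1, 0.1] rot [0.003, -0.0, -0.001]
  dp [15.2, -0.0, 0.1] rot [0.003, -0.0, -0.001]
  dp [15.2, -0.0, 0.1] rot [0.003, -0.0, -0.001]
  dp [15.2, -0.0, 0.1] rot [0.003, -0.0, -0.001]
```

Call:
servo_tool --dp '[[20, 0, 0], [20, 0, 0], [20, 0, 0], [6, 0, 0], [0, 0, 0]]' --delta_rot '[[0.017, 0, 0], [0, 0, 0], [0, 0, 0], [0, 0, 0], [0, 0, 0]]' --claw '[0.5, 0.5, 0.5, 0.5, 0.5]'

```text
time: 20.88
tool_pos: [0.6758, -0.0486, 0.0551]
ee_rot: [2.182, 1.567, 0.573]
force: [0.7, -0.1, 0.0]
finger_gap: 0.0469
```

Run:
```python
from h import *
shot('g2');plan([.6793,-.0517,.02],-1.9,4)
crop('pics/g2.png',180,100,380,300,3,'pics/g2c.png')
```

```text
g2 t 20.875 pos [ 0.6758 -0.0486  0.0551] yaw -2.17 qd 0.008 gap 0.0469 F [ 0.7 -0.1  0. ]
from [ 0.676  -0.0487  0.0554] yaw -2.17 dist mm 35.6 rot 0.007
  dp [8.8, 0.8, 0.7] rot [-0.001, -0.001, -0.001]
  dp [8.8, 0.8, 0.7] rot [-0.001, -0.001, -0.001]
  dp [8.8, 0.8, 0.7] rot [-0.001, -0.001, -0.001]
  dp [8.8, 0.8, 0.7] rot [-0.001, -0.001, -0.001]
```

View pics/g2c.png

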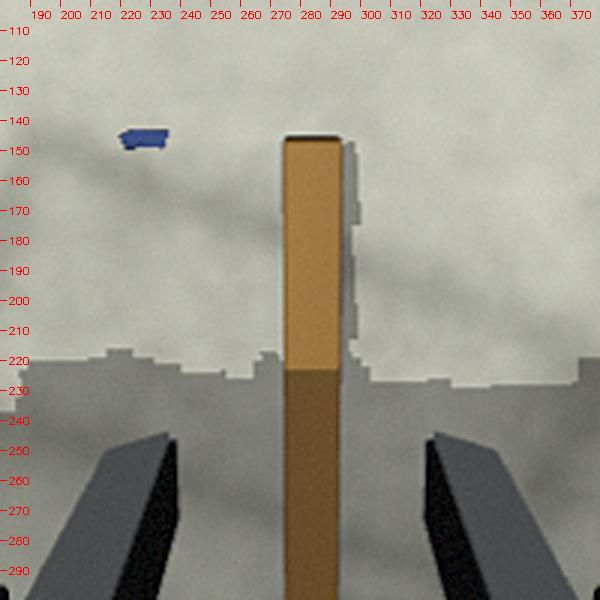

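Call:
servo_tool --dp '[[12, 1, 1.2], [12, 1, 1.2], [8, 0, 0.3], [4, 0, 0], [0, 0, 0]]' --delta_rot '[[0, -0.005, -0.004], [0, 0, 0], [0, 0, 0], [0, 0, 0], [0, 0, 0]]' --claw '[0.5, 0.5, 0.5, 0.5, 0.5]'

```text
time: 21.55
tool_pos: [0.6789, -0.0518, 0.0181]
ee_rot: [0.485, 1.567, -1.124]
force: [-0.2, -0.4, 0.2]
finger_gap: 0.0473
```

Run:
```python
from h import *
shot('g3');plan([.6793,-.0517,.019],-1.9,4)
crop('pics/g3.png',180,100,380,300,3,'pics/g3c.png')
```

```text
g3 t 21.55 pos [ 0.6789 -0.0518  0.0181] yaw -2.21 qd 0.004 gap 0.0473 F [-0.2 -0.4  0.2]
from [ 0.679  -0.0518  0.0184] yaw -2.2 dist mm 0.7 rot 0.007
  dp [-0.2, 0.1, -0.0] rot [-0.001, 0.001, -0.001]
  dp [-0.2, 0.1, -0.0] rot [-0.001, 0.001, -0.001]
  dp [-0.2, 0.1, -0.0] rot [-0.001, 0.001, -0.001]
  dp [-0.2, 0.1, -0.0] rot [-0.001, 0.001, -0.001]
```

View pics/g3c.png

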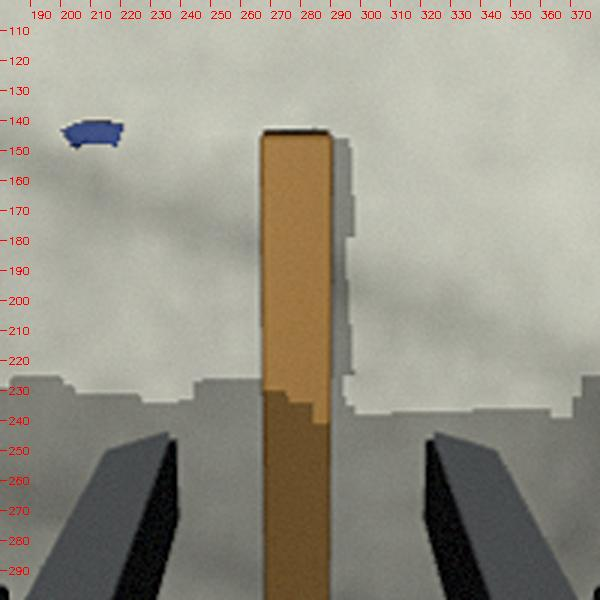

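Call:
servo_tool --dp '[[0, -0.9, 0], [0, 0, 0], [0, 0, 0], [0, 0, 0], [0, 0, 0]]' --delta_rot '[[0, 0, 0], [0, 0, 0], [0, 0, 0], [0, 0, 0], [0, 0, 0]]' --claw '[0.6, 0.7, 0.8, 0.95, 0.95]'

```text
time: 22.22
tool_pos: [0.6787, -0.0518, 0.0195]
ee_rot: [0.853, 1.565, -0.757]
force: [-0.1, 0.3, 0.4]
finger_gap: 0.0119
```

Call:
servo_tool --dp '[[0, 0, 0], [-8, 0, 0], [-20, 0, 0], [-30, 0, 0], [-30, 0, 0]]' --delta_rot '[[0, 0, 0], [0, 0, 0], [0, 0, 0], [0, 0, 0], [0, 0, 0]]' --claw '[0.97, 0.97, 0.97, 0.97, 0.97]'

```text
time: 22.85
tool_pos: [0.6765, -0.0512, 0.108]
ee_rot: [-0.653, 1.567, -2.262]
force: [0.8, -0.6, -0.0]
finger_gap: 0.0117
```

Run:
```python
from h import *
shot('g4');plan([.513+.027,-.1235,.12],-1.9,5)
```

```text
g4 t 22.85 pos [ 0.6765 -0.0512  0.108 ] yaw -2.21 qd 0.51 gap 0.0117 F [ 0.8 -0.6 -0. ]
from [ 0.6792 -0.0516  0.1128] yaw -2.2 dist mm 156.8 rot 0.009
  dp [-1.5, -27.3, 15.4] rot [-0.001, 0.001, -0.001]
  dp [-1.5, -27.3, 15.4] rot [-0.001, 0.001, -0.001]
  dp [-1.5, -27.3, 15.4] rot [-0.001, 0.001, -0.001]
  dp [-1.5, -27.3, 15.4] rot [-0.001, 0.001, -0.001]
  dp [-1.5, -27.3, 15.3] rot [-0.001, 0.001, -0.001]
```

View pics/g4.png

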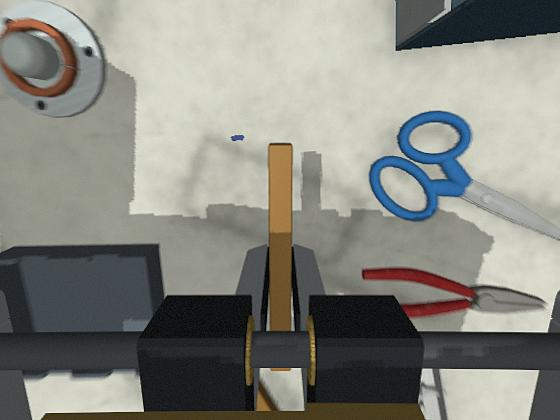

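Call:
servo_tool --dp '[[-5, -27, 15], [-5, -27, 15], [-5, -27, 15], [-5, -27, 15], [-5, -27, 15]]' --delta_rot '[[0, 0, 0], [0, 0, 0], [0, 0, 0], [0, 0, 0], [0, 0, 0]]' --claw '[0.97, 0.97, 0.97, 0.97, 0.97]'

```text
time: 23.52
tool_pos: [0.5402, -0.1225, 0.1384]
ee_rot: [1.171, 1.558, -0.436]
force: [0.1, 0.2, -0.9]
finger_gap: 0.0118
```

Call:
servo_tool --dp '[[0, 0, 0], [0, 0, 0], [0, 0, 0], [0, 0, 0], [0, 0, 0]]' --delta_rot '[[0, 0, 0], [0, 0, 0], [0, 0, 0], [0, 0, 0], [0, 0, 0]]' --claw '[0.97, 0.97, 0.97, 0.97, 0.97]'

```text
time: 24.15
tool_pos: [0.5417, -0.1219, 0.1382]
ee_rot: [1.256, 1.556, -0.351]
force: [0.3, 0.7, -0.8]
finger_gap: 0.0119
```

Run:
```python
from h import *
shot('g5');plan([.513+.027,-.1235,.07],-1.9,5)
```

```text
g5 t 24.15 pos [ 0.5417 -0.1219  0.1382] yaw -2.06 qd 0.006 gap 0.0119 F [ 0.3  0.7 -0.8]
from [ 0.5416 -0.122   0.1381] yaw -2.06 dist mm 68.2 rot 0.015
  dp [13.6, -0.5, 0.3] rot [-0.001, 0.001, -0.003]
  dp [13.6, -0.5, 0.3] rot [-0.001, 0.001, -0.003]
  dp [13.6, -0.4, 0.3] rot [-0.001, 0.001, -0.003]
  dp [13.6, -0.4, 0.3] rot [-0.001, 0.001, -0.003]
  dp [13.6, -0.4, 0.3] rot [-0.001, 0.001, -0.003]
```

View pics/g5.png

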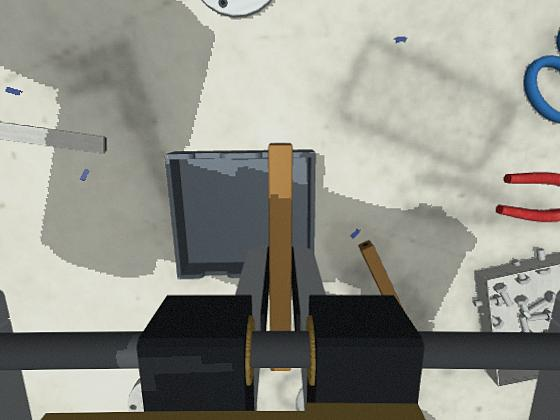

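Run:
```python
from h import *
crop('pics/g5.png',150,130,340,290,4,'pics/g5c.png')
```

```text
(no output)
```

View pics/g5c.png

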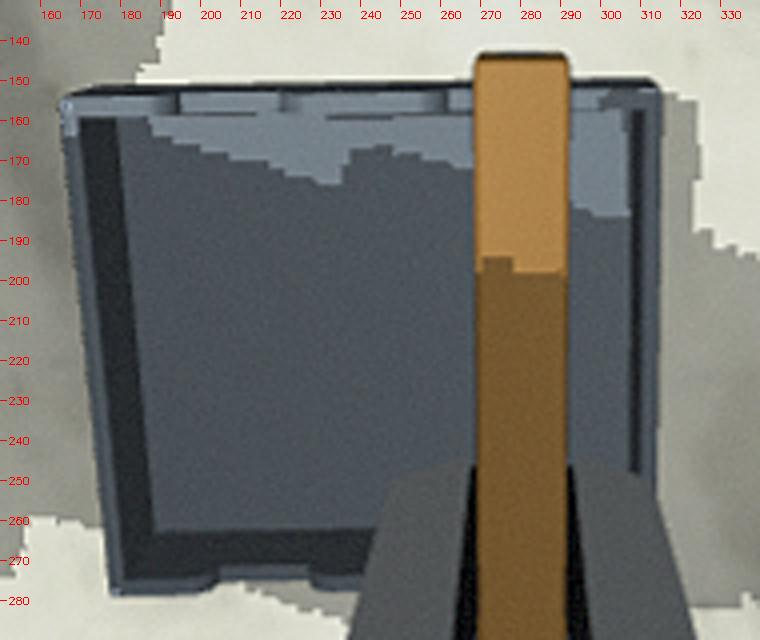

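Run:
```python
from h import *
C=cam('wrist',load('g5'))
FL,FR,NL=[onz(C,*p,.03) for p in [(165.5,153.75),(315,151),(178,277.5)]]
print(FL,FR,NL,np.linalg.norm(FL-FR),np.linalg.norm(FL-NL))
d=FR-FL;print(np.degrees(np.arctan2(d[1],d[0])));d=FL-NL;print(np.degrees(np.arctan2(d[1],d[0]))); print('c',(FR+NL)/2)
f=[onz(C,150+x/4,130+y/4,.03) for x,y in [(180,96),(280,94),(448,92),(600,92),(212,572),(312,570)]]
for p in f: print(p.round(4))
```

```text
[ 0.45641022 -0.06882021  0.03      ] [ 0.57393391 -0.07092818  0.03      ] [ 0.4538554  -0.17505298  0.03      ] 0.11754259561502016 0.10626348220079139
-1.0275766769054744
88.62234692826215
c [ 0.51389466 -0.12299058  0.03      ]
[ 0.4794 -0.0698  0.03  ]
[ 0.499  -0.0701  0.03  ]
[ 0.532  -0.0709  0.03  ]
[ 0.5621 -0.072   0.03  ]
[ 0.4758 -0.1718  0.03  ]
[ 0.4974 -0.1723  0.03  ]
```

Run:
```python
from h import *
o=load('g5');C=cam('wrist',o)
e=onz(C,280.3,144,.1345);print(e,e-o['tool_pos']); e=onz(C,280.3,370,.1345);print(e,e-o['tool_pos'])
```

```text
[ 0.54533829 -0.05786216  0.1345    ] [ 0.00366503  0.06407956 -0.00368311]
[ 0.54077213 -0.18610026  0.1345    ] [-0.00090113 -0.06415853 -0.00368311]
```

Call:
servo_tool --dp '[[15, -0.8, 1], [20, -0.8, 1], [20, 0, 0.3], [14, 0, 0.2], [0, 0, 0]]' --delta_rot '[[-0.01, 0.005, -0.015], [0, 0, 0], [0, 0, 0], [0, 0, 0], [0, 0, 0]]' --claw '[0.97, 0.97, 0.97, 0.97, 0.97]'

```text
time: 24.82
tool_pos: [0.5397, -0.1244, 0.0637]
ee_rot: [-1.893, 1.565, 2.795]
force: [0.1, 0.9, -0.5]
finger_gap: 0.0119
```

Run:
```python
from h import *
shot('g6');plan([.540,-.1237,.0435],-1.4,5)
crop('pics/g6.png',130,100,330,290,4,'pics/g6c.png')
```

```text
g6 t 24.825 pos [ 0.5397 -0.1244  0.0637] yaw -1.38 qd 0.013 gap 0.0119 F [ 0.1  0.9 -0.5]
from [ 0.5402 -0.1245  0.0643] yaw -1.38 dist mm 20.8 rot 0.005
  dp [4.2, -0.0, -0.2] rot [0.0, -0.0, 0.001]
  dp [4.2, -0.0, -0.2] rot [0.0, -0.0, 0.001]
  dp [4.2, -0.0, -0.2] rot [0.0, -0.0, 0.001]
  dp [4.2, -0.0, -0.2] rot [0.0, -0.0, 0.001]
  dp [4.2, -0.0, -0.2] rot [0.0, -0.0, 0.001]
```

View pics/g6c.png

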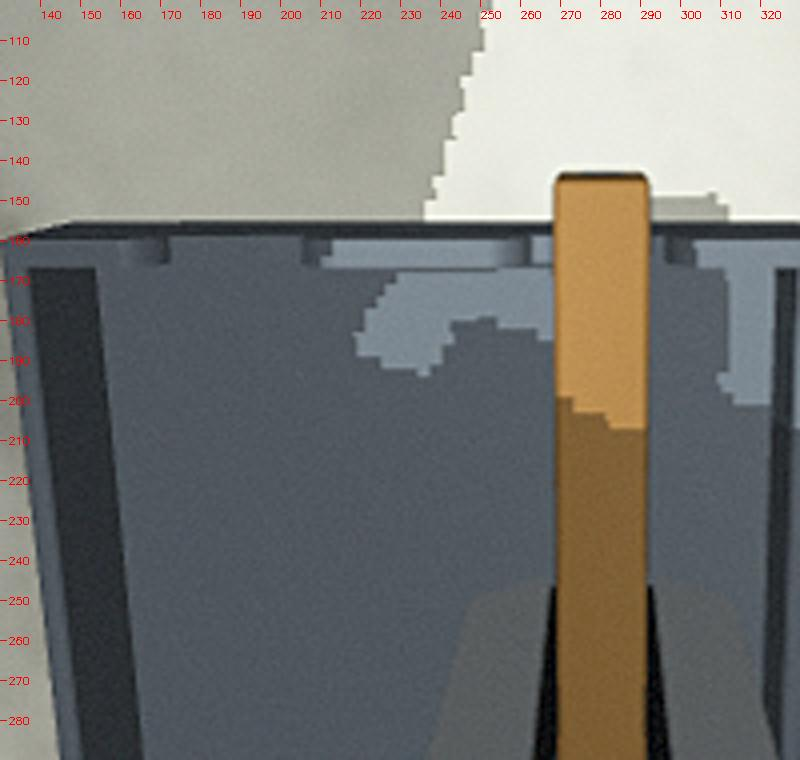

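Call:
servo_tool --dp '[[8, 0, 0], [6, 0, 0], [3, 0, 0], [2, 0, 0], [0, 0, 0]]' --delta_rot '[[0, 0, 0], [0, 0, 0], [0, 0, 0], [0, 0, 0], [0, 0, 0]]' --claw '[0.97, 0.97, 0.97, 0.97, 0.97]'

```text
time: 25.5
tool_pos: [0.5416, -0.125, 0.0457]
ee_rot: [-1.928, 1.57, 2.761]
force: [0.5, 0.7, -0.1]
finger_gap: 0.0115
```

Call:
servo_tool --dp '[[1.5, 0, 0], [1.5, 0, 0], [0, 0, 0], [0, 0, 0], [0, 0, 0]]' --delta_rot '[[0, 0, 0], [0, 0, 0], [0, 0, 0], [0, 0, 0], [0, 0, 0]]' --claw '[0.97, 0.97, 0.97, 0.97, 0.97]'

```text
time: 26.12
tool_pos: [0.5418, -0.1251, 0.0435]
ee_rot: [1.122, 1.571, -0.473]
force: [-0.4, 0.5, 0.6]
finger_gap: 0.0113
```

Run:
```python
from h import *
shot('g7');shot('g7s','scene')
crop('pics/g7s.png',220,190,360,290,5,'pics/g7sc.png')
```

```text
g7 t 26.125 pos [ 0.5418 -0.1251  0.0435] yaw -1.37 qd 0.002 gap 0.0113 F [-0.4  0.5  0.6]
g7s t 26.175 pos [ 0.5418 -0.125   0.0435] yaw -1.37 qd 0.002 gap 0.0116 F [-0.2  0.3 -0.1]
```

View pics/g7.png

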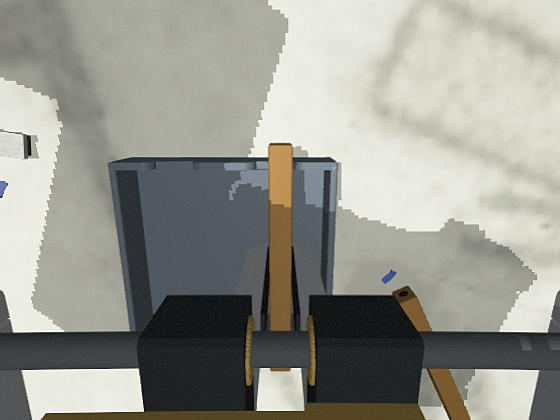

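View pics/g7sc.png

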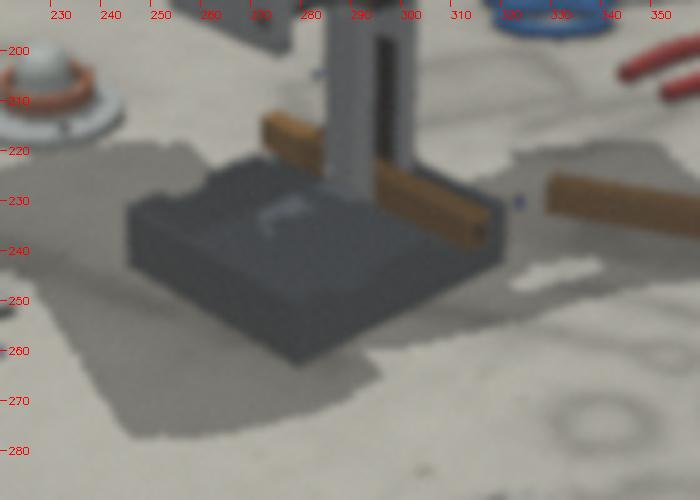

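Call:
servo_tool --dp '[[1.5, 0, 0], [1.5, 0, 0], [0, 0, 0], [0, 0, 0], [0, 0, 0]]' --delta_rot '[[0, 0, 0], [0, 0, 0], [0, 0, 0], [0, 0, 0], [0, 0, 0]]' --claw '[0.97, 0.97, 0.97, 0.97, 0.97]'

```text
time: 26.85
tool_pos: [0.5421, -0.1252, 0.0435]
ee_rot: [1.194, 1.569, -0.4]
force: [-0.3, 0.1, 0.8]
finger_gap: 0.012
```

Call:
servo_tool --dp '[[0, 0, 0], [0, 0, 0], [0, 0, 0], [-10, 0, 0], [-30, 0, 0]]' --delta_rot '[[0, 0, 0], [0, 0, 0], [0, 0, 0], [0, 0, 0], [0, 0, 0]]' --claw '[0.76, 0.76, 0.76, 0.76, 0.76]'

```text
time: 27.48
tool_pos: [0.5403, -0.1245, 0.0822]
ee_rot: [-1.876, 1.566, 2.813]
force: [-0.3, 0.0, 0.1]
finger_gap: 0.0225
```

Run:
```python
from h import *
shot('k0s','scene'); plan([.648,-.216,.125],25.3,5)
```

```text
k0s t 27.475 pos [ 0.5403 -0.1245  0.0822] yaw -1.36 qd 0.574 gap 0.0225 F [-0.3  0.   0.1]
from [ 0.5435 -0.1256  0.0869] yaw -1.36 dist mm 143.4 rot 0.465
  dp [-7.5, 21.4, 17.6] rot [-0.093, 0.001, -0.001]
  dp [-7.5, 19.6, 19.5] rot [-0.093, 0.001, -0.001]
  dp [-7.6, 17.7, 21.2] rot [-0.093, 0.001, -0.001]
  dp [-7.6, 15.7, 22.8] rot [-0.093, 0.001, -0.001]
  dp [-7.6, 13.5, 24.1] rot [-0.093, 0.001, -0.001]
```

View pics/k0s.png

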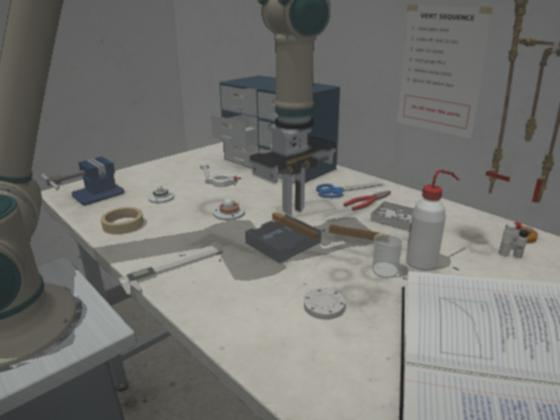

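Call:
servo_tool --dp '[[-10, 21, 18], [-8, 20, 20], [-8, 18, 21], [-6, 16, 23], [-6, 14, 24]]' --delta_rot '[[-0.093, 0, 0], [-0.093, 0, 0], [-0.093, 0, 0], [-0.093, 0, 0], [-0.093, 0, 0]]' --claw '[0.5, 0.5, 0.5, 0.5, 0.5]'

```text
time: 28.15
tool_pos: [0.6521, -0.217, 0.1304]
ee_rot: [0.776, 1.562, -0.336]
force: [-0.5, -0.1, 0.7]
finger_gap: 0.0472
```

Call:
servo_tool --dp '[[0, 0, 0], [0, 0, 0], [0, 0, 0], [0, 0, 0], [0, 0, 0]]' --delta_rot '[[0, 0, 0], [0, 0, 0], [0, 0, 0], [0, 0, 0], [0, 0, 0]]' --claw '[0.5, 0.5, 0.5, 0.5, 0.5]'

```text
time: 28.78
tool_pos: [0.6501, -0.2154, 0.1301]
ee_rot: [0.871, 1.564, -0.245]
force: [-0.3, 0.3, -0.7]
finger_gap: 0.0472
```

Run:
```python
from h import *
shot('k1');plan([.648,-.216,.06],25.3,5)
```

```text
k1 t 28.775 pos [ 0.6501 -0.2154  0.1301] yaw 26.04 qd 0.008 gap 0.0472 F [-0.3  0.3 -0.7]
from [ 0.6501 -0.2154  0.1301] yaw 26.04 dist mm 70.1 rot 0.015
  dp [14.0, -0.5, -0.1] rot [0.003, 0.001, -0.001]
  dp [14.0, -0.5, -0.1] rot [0.003, 0.001, -0.001]
  dp [14.0, -0.5, -0.1] rot [0.003, 0.001, -0.001]
  dp [14.0, -0.5, -0.1] rot [0.003, 0.001, -0.001]
  dp [14.0, -0.4, -0.1] rot [0.003, 0.001, -0.001]
```

View pics/k1.png

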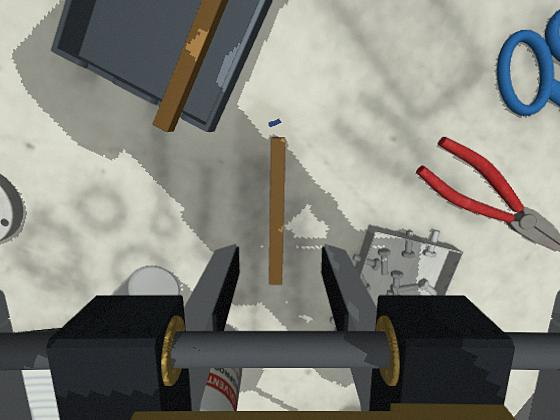

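Run:
```python
from h import *
crop('pics/k1.png',240,120,320,300,4,'pics/k1c.png')
```

```text
(no output)
```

View pics/k1c.png

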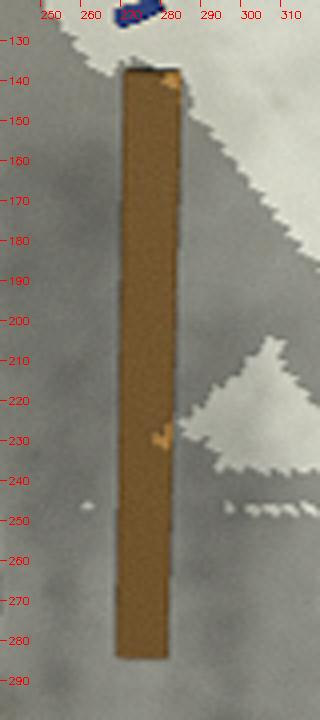

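Run:
```python
from h import *
C=cam('wrist',load('k1'));A=onz(C,240+152/4,120+69/4,.016);B=onz(C,240+142/4,120+658/4,.016);d=A-B
print((A+B)/2,np.degrees(np.arctan2(d[1],d[0])),np.linalg.norm(d))
plan([*((A+B)/2)[:2],.02],25.2,5)
```

```text
[ 0.65038946 -0.21827655  0.016     ] 114.96048666068603 0.1292636697449814
from [ 0.6501 -0.2154  0.1301] yaw 26.04 dist mm 110.1 rot 0.016
  dp [22.0, -0.3, 0.5] rot [0.003, 0.001, -0.001]
  dp [22.0, -0.3, 0.5] rot [0.003, 0.001, -0.001]
  dp [22.0, -0.3, 0.5] rot [0.003, 0.001, -0.001]
  dp [22.0, -0.2, 0.5] rot [0.003, 0.001, -0.001]
  dp [22.0, -0.2, 0.5] rot [0.003, 0.001, -0.001]
```

Call:
servo_tool --dp '[[18, 0, 1.2], [22, 0.3, 1], [22, 0.3, 1], [12, 0.3, 0.5], [0, 0, 0]]' --delta_rot '[[0.016, 0.003, -0.003], [0, 0, 0], [0, 0, 0], [0, 0, 0], [0, 0, 0]]' --claw '[0.5, 0.5, 0.5, 0.5, 0.5]'

```text
time: 29.45
tool_pos: [0.6518, -0.218, 0.05]
ee_rot: [3.053, 1.57, 1.917]
force: [-0.7, -0.2, 1.1]
finger_gap: 0.0468
```

Run:
```python
from h import *
shot('k2');plan([.6495,-.2175,.0185],25.1,5)
crop('pics/k2.png',180,100,380,300,3,'pics/k2c.png')
```

```text
k2 t 29.45 pos [ 0.6518 -0.218   0.05  ] yaw 24.96 qd 0.005 gap 0.0468 F [-0.7 -0.2  1.1]
from [ 0.6521 -0.2181  0.0507] yaw 24.96 dist mm 32.3 rot 0.003
  dp [6.4, -0.4, -0.3] rot [-0.0, -0.0, -0.0]
  dp [6.4, -0.4, -0.3] rot [-0.0, -0.0, -0.0]
  dp [6.4, -0.4, -0.3] rot [-0.0, -0.0, -0.0]
  dp [6.4, -0.4, -0.3] rot [-0.0, -0.0, -0.0]
  dp [6.4, -0.4, -0.3] rot [-0.0, -0.0, -0.0]
```

View pics/k2c.png

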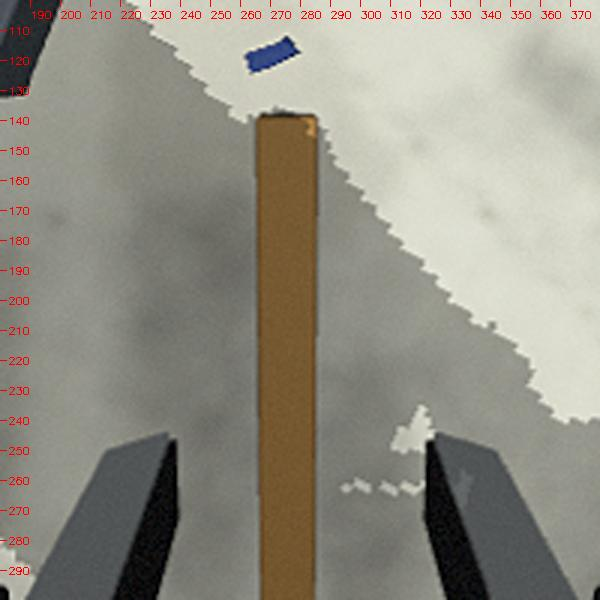

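Call:
servo_tool --dp '[[8, -1.4, -0.5], [10, -1.3, -0.5], [9, 0, 0.3], [4.5, 0, 0], [0, 0, 0]]' --delta_rot '[[0, 0, 0], [0, 0, 0], [0, 0, 0], [0, 0, 0], [0, 0, 0]]' --claw '[0.5, 0.5, 0.5, 0.5, 0.5]'

```text
time: 30.12
tool_pos: [0.6503, -0.2192, 0.0188]
ee_rot: [0.941, 1.567, -0.194]
force: [-0.1, 0.6, 0.7]
finger_gap: 0.0472
```

Run:
```python
from h import *
shot('k3')
crop('pics/k3.png',180,100,380,300,3,'pics/k3c.png')
```

```text
k3 t 30.125 pos [ 0.6503 -0.2192  0.0188] yaw 24.95 qd 0.003 gap 0.0472 F [-0.1  0.6  0.7]
```

View pics/k3c.png

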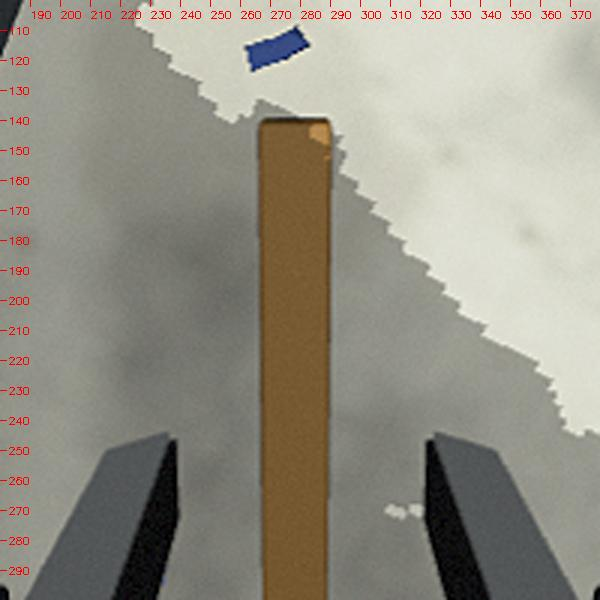

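Call:
servo_tool --dp '[[0, -1.2, -2], [0, 0, 0], [0, 0, 0], [0, 0, 0], [0, 0, 0]]' --delta_rot '[[0, 0, 0], [0, 0, 0], [0, 0, 0], [0, 0, 0], [0, 0, 0]]' --claw '[0.5, 0.6, 0.75, 0.97, 0.97]'

```text
time: 30.8
tool_pos: [0.6491, -0.2181, 0.0201]
ee_rot: [0.845, 1.565, -0.29]
force: [0.6, 0.1, -0.6]
finger_gap: 0.0117
```

Call:
servo_tool --dp '[[0, 0, 0], [-8, 0, 0], [-20, 0, 0], [-30, 0, 0], [-30, 0, 0]]' --delta_rot '[[0, 0, 0], [0, 0, 0], [0, 0, 0], [0, 0, 0], [0, 0, 0]]' --claw '[0.97, 0.97, 0.97, 0.97, 0.97]'

```text
time: 31.42
tool_pos: [0.6468, -0.2172, 0.1085]
ee_rot: [2.736, 1.57, 1.6]
force: [0.2, 0.7, -0.5]
finger_gap: 0.0116
```

Run:
```python
from h import *
shot('k4');plan([.4863,-.1223,.135],-1.4,5)
```

```text
k4 t 31.425 pos [ 0.6468 -0.2172  0.1085] yaw 24.95 qd 0.507 gap 0.0116 F [ 0.2  0.7 -0.5]
from [ 0.6493 -0.2182  0.1133] yaw 24.95 dist mm 190.4 rot 0.46
  dp [-4.6, -21.4, -31.1] rot [0.092, 0.001, -0.001]
  dp [-4.6, -24.2, -29.0] rot [0.092, 0.001, -0.001]
  dp [-4.5, -26.8, -26.7] rot [0.092, 0.001, -0.001]
  dp [-4.5, -29.1, -24.1] rot [0.092, 0.001, -0.001]
  dp [-4.4, -31.2, -21.3] rot [0.092, 0.001, -0.001]
```

View pics/k4.png

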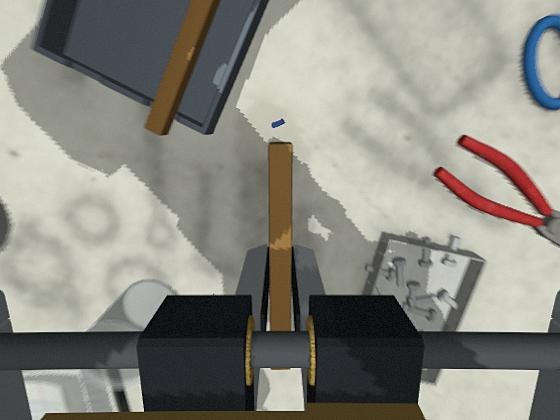

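Call:
servo_tool --dp '[[-10, -21, -31], [-8, -24, -29], [-6, -27, -27], [-4, -29, -24], [-2, -31, -21]]' --delta_rot '[[0.092, 0, 0], [0.092, 0, 0], [0.092, 0, 0], [0.092, 0, 0], [0.092, 0, 0]]' --claw '[0.97, 0.97, 0.97, 0.97, 0.97]'

```text
time: 32.1
tool_pos: [0.486, -0.1207, 0.1426]
ee_rot: [1.251, 1.556, -0.361]
force: [-0.2, -0.7, -0.2]
finger_gap: 0.0117
```

Call:
servo_tool --dp '[[0, 0, 0], [0, 0, 0], [0, 0, 0], [0, 0, 0], [0, 0, 0]]' --delta_rot '[[0, 0, 0], [0, 0, 0], [0, 0, 0], [0, 0, 0], [0, 0, 0]]' --claw '[0.97, 0.97, 0.97, 0.97, 0.97]'

```text
time: 32.72
tool_pos: [0.4867, -0.121, 0.1427]
ee_rot: [1.241, 1.555, -0.369]
force: [0.0, 0.1, -0.7]
finger_gap: 0.0116
```

Run:
```python
from h import *
shot('k5');plan([.4863,-.1223,.065],-1.4,5)
crop('pics/k5.png',200,120,400,290,4,'pics/k5c.png')
```

```text
k5 t 32.725 pos [ 0.4867 -0.121   0.1427] yaw -2.25 qd 0.007 gap 0.0116 F [ 0.   0.1 -0.7]
from [ 0.4866 -0.121   0.1427] yaw -2.25 dist mm 77.7 rot 0.022
  dp [15.5, -0.3, 0.2] rot [-0.003, 0.001, -0.003]
  dp [15.5, -0.2, 0.2] rot [-0.003, 0.001, -0.003]
  dp [15.5, -0.2, 0.2] rot [-0.003, 0.001, -0.003]
  dp [15.5, -0.2, 0.2] rot [-0.003, 0.001, -0.003]
  dp [15.5, -0.1, 0.2] rot [-0.003, 0.001, -0.003]
```

View pics/k5c.png

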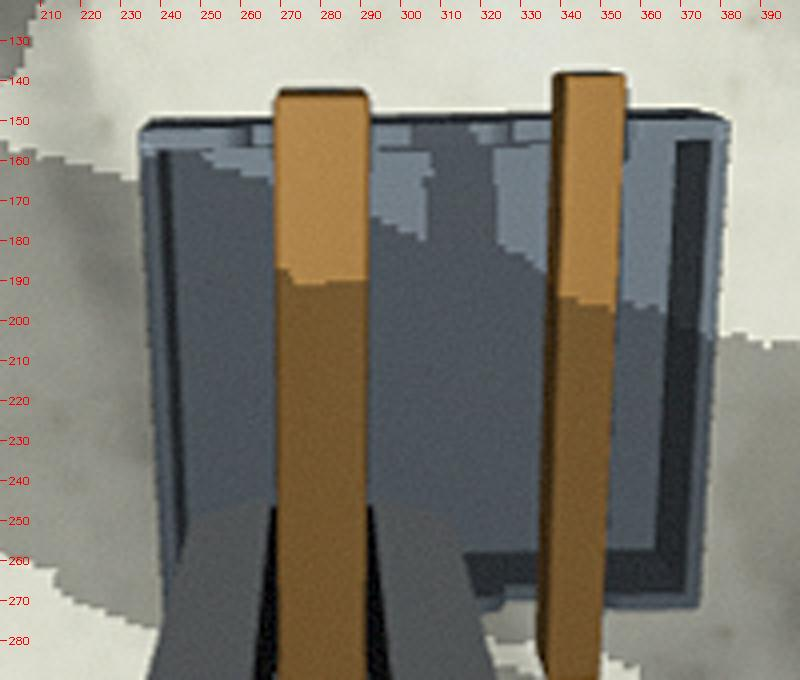

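Call:
servo_tool --dp '[[15, -0.4, 0.8], [20, -0.4, 0.6], [25, 0, 0.3], [16, 0, 0.2], [0, 0, 0]]' --delta_rot '[[-0.015, 0.005, -0.015], [0, 0, 0], [0, 0, 0], [0, 0, 0], [0, 0, 0]]' --claw '[0.97, 0.97, 0.97, 0.97, 0.97]'

```text
time: 33.4
tool_pos: [0.4856, -0.1234, 0.0607]
ee_rot: [-1.826, 1.566, 2.865]
force: [0.0, 0.3, 0.1]
finger_gap: 0.0116
```

Run:
```python
from h import *
shot('k6');plan([.4863,-.1223,.044],-1.4,5)
crop('pics/k6.png',200,120,400,290,4,'pics/k6c.png')
```

```text
k6 t 33.4 pos [ 0.4856 -0.1234  0.0607] yaw -1.24 qd 0.011 gap 0.0116 F [0.  0.3 0.1]
from [ 0.4861 -0.1236  0.0614] yaw -1.24 dist mm 17.4 rot 0.004
  dp [3.5, 0.0, -0.3] rot [0.001, -0.0, 0.001]
  dp [3.5, 0.0, -0.3] rot [0.001, -0.0, 0.001]
  dp [3.5, 0.0, -0.3] rot [0.001, -0.0, 0.001]
  dp [3.5, 0.0, -0.3] rot [0.001, -0.0, 0.001]
  dp [3.5, 0.0, -0.3] rot [0.001, -0.0, 0.001]
```

View pics/k6c.png

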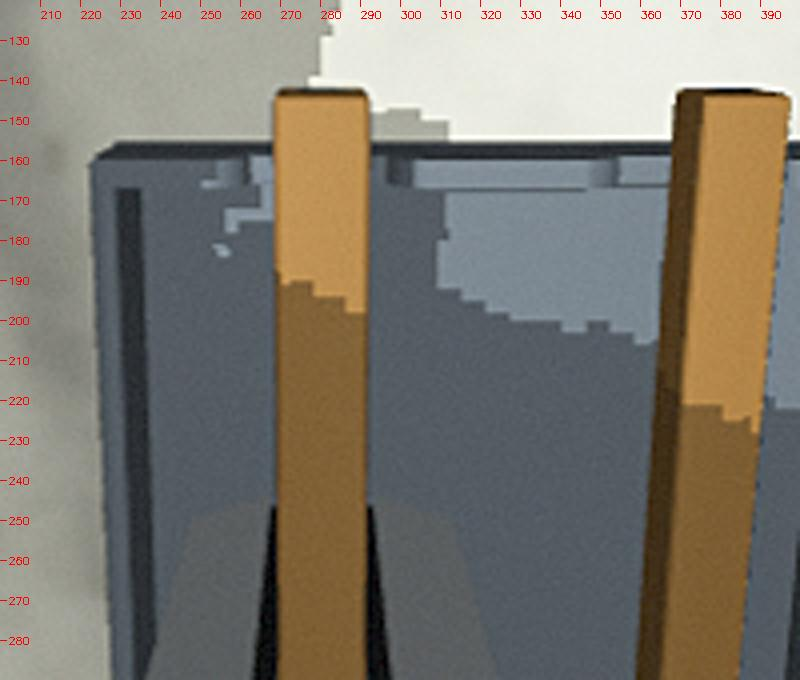

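Call:
servo_tool --dp '[[7, 0, 0], [5, 0, 0], [3, 0, 0], [2, 0, 0], [0, 0, 0]]' --delta_rot '[[0, 0, 0], [0, 0, 0], [0, 0, 0], [0, 0, 0], [0, 0, 0]]' --claw '[0.97, 0.97, 0.97, 0.97, 0.97]'

```text
time: 34.08
tool_pos: [0.4874, -0.1241, 0.0447]
ee_rot: [-0.576, 1.57, -2.168]
force: [-0.2, 0.7, -0.2]
finger_gap: 0.0117
```

Call:
servo_tool --dp '[[1.5, 0, 0], [1.5, 0, 0], [0, 0, 0], [0, 0, 0], [0, 0, 0]]' --delta_rot '[[0, 0, 0], [0, 0, 0], [0, 0, 0], [0, 0, 0], [0, 0, 0]]' --claw '[0.97, 0.97, 0.97, 0.97, 0.97]'

```text
time: 34.7
tool_pos: [0.4881, -0.1243, 0.0445]
ee_rot: [0.96, 1.568, -0.631]
force: [-0.7, 0.2, 0.0]
finger_gap: 0.0119
```

Call:
servo_tool --dp '[[1.5, 0, 0], [1.5, 0, 0], [0, 0, 0], [0, 0, 0], [0, 0, 0]]' --delta_rot '[[0, 0, 0], [0, 0, 0], [0, 0, 0], [0, 0, 0], [0, 0, 0]]' --claw '[0.97, 0.97, 0.97, 0.97, 0.97]'

```text
time: 35.33
tool_pos: [0.4884, -0.1244, 0.0441]
ee_rot: [0.991, 1.568, -0.601]
force: [0.2, 0.4, 3.7]
finger_gap: 0.0117
```

Call:
servo_tool --dp '[[0, 0, 0], [0, 0, 0], [0, 0, 0], [-10, 0, 0], [-30, 0, 0]]' --delta_rot '[[0, 0, 0], [0, 0, 0], [0, 0, 0], [0, 0, 0], [0, 0, 0]]' --claw '[0.76, 0.76, 0.76, 0.76, 0.76]'

```text
time: 35.95
tool_pos: [0.4864, -0.1236, 0.0828]
ee_rot: [-1.738, 1.567, 2.954]
force: [-0.6, -0.3, 0.1]
finger_gap: 0.0222
```

Call:
servo_tool --dp '[[-30, 0, 0], [-30, 0, 0], [-10, 0, 0], [0, 0, 0], [0, 0, 0]]' --delta_rot '[[0, 0, 0], [0, 0, 0], [0, 0, 0], [0, 0, 0], [0, 0, 0]]' --claw '[0.6, 0.4, 0.3, 0.2, 0.15]'

```text
time: 36.58
tool_pos: [0.4872, -0.1239, 0.1575]
ee_rot: [0.531, 1.57, -1.061]
force: [0.4, 0.2, -0.6]
finger_gap: 0.069
```

Run:
```python
from h import *
shot('l1');plan([.4156,-.3248,.12],-70,5)
```

```text
l1 t 36.575 pos [ 0.4872 -0.1239  0.1575] yaw -1.2 qd 0.003 gap 0.069 F [ 0.4  0.2 -0.6]
from [ 0.4871 -0.1238  0.1574] yaw -1.2 dist mm 216.6 rot 1.201
  dp [7.5, -13.5, 40.5] rot [0.24, 0.0, -0.0]
  dp [7.5, -3.4, 42.5] rot [0.24, 0.0, -0.0]
  dp [7.5, 6.8, 42.1] rot [0.24, 0.0, -0.0]
  dp [7.5, 16.6, 39.3] rot [0.24, 0.0, -0.0]
  dp [7.5, 25.5, 34.2] rot [0.24, 0.0, -0.0]
```

View pics/l1.png

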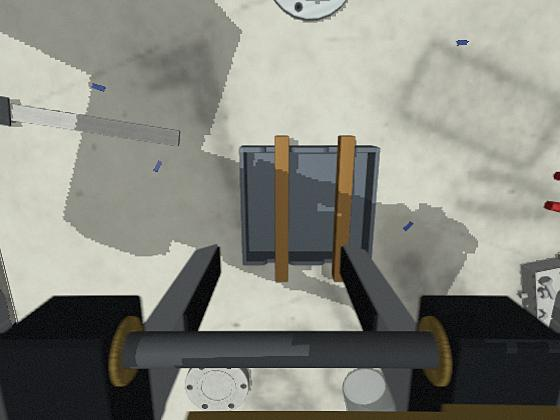

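Run:
```python
from h import *
plan([.4156,-.3248,.12],-91.2,10)
C=cam('wrist',load('l1'))
crop('pics/l1.png',220,120,400,290,4,'pics/l1c.png')
```

```text
from [ 0.4871 -0.1238  0.1574] yaw -1.2 dist mm 216.6 rot 1.571
  dp [3.8, -6.7, 20.2] rot [0.157, 0.0, -0.0]
  dp [3.8, -3.5, 21.0] rot [0.157, 0.0, -0.0]
  dp [3.8, -0.1, 21.3] rot [0.157, 0.0, -0.0]
  dp [3.8, 3.2, 21.1] rot [0.157, 0.0, -0.0]
  dp [3.8, 6.5, 20.3] rot [0.157, 0.0, -0.0]
  dp [3.7, 9.6, 19.1] rot [0.157, 0.0, -0.0]
  dp [3.7, 12.4, 17.3] rot [0.157, 0.0, -0.0]
  dp [3.7, 15.0, 15.2] rot [0.157, 0.0, -0.0]
  dp [3.7, 17.2, 12.7] rot [0.157, 0.0, -0.0]
  dp [3.7, 18.9, 9.8] rot [0.157, 0.0, -0.0]
```

View pics/l1c.png

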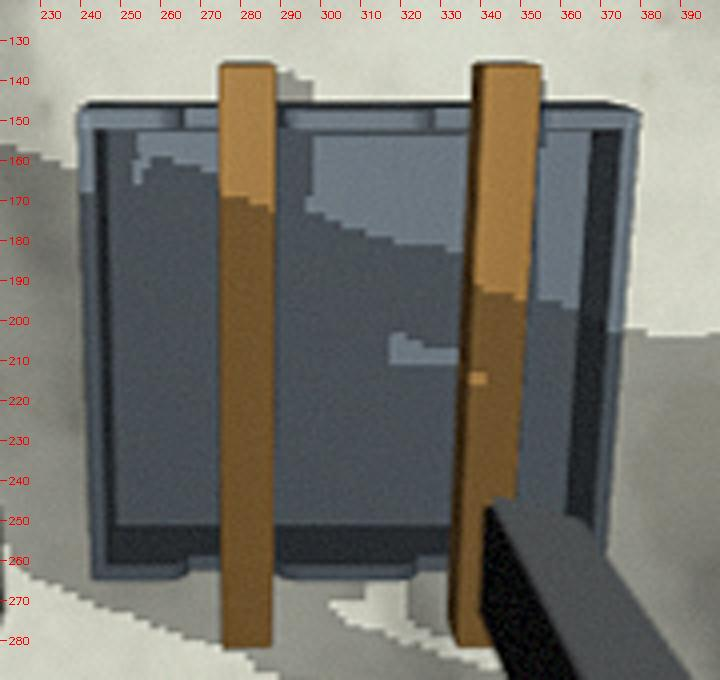

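Run:
```python
from h import *
C=cam('wrist',load('l1')); q=lambda x,y,z:onz(C,220+x/4,120+y/4,z)
FL,FR,NL=q(80,105,.03),q(638,110,.03),q(92,578,.03)
print('tray',(FR+NL)/2,np.linalg.norm(FR-FL),np.linalg.norm(FL-NL))
a,b=q(247,63,.04),q(247,646,.04);print('s2',(a+b)/2,a,b); print('s1 far',q(511,63,.04))
```

```text
tray [ 0.51334788 -0.12393071  0.03      ] 0.11756125460442839 0.1076592195235594
s2 [ 0.49004216 -0.12452512  0.04      ] [ 0.49129395 -0.06007379  0.04      ] [ 0.48879038 -0.18897644  0.04      ]
s1 far [ 0.54452106 -0.06124416  0.04      ]
```

Call:
servo_tool --dp '[[4, -7, 20], [4, -3, 21], [4, 0, 21], [4, 3, 21], [4, 6, 20]]' --delta_rot '[[0.157, 0, 0], [0.157, 0, 0], [0.157, 0, 0], [0.157, 0, 0], [0.157, 0, 0]]' --claw '[0.1, 0.1, 0.1, 0.1, 0.1]'

```text
time: 37.25
tool_pos: [0.4472, -0.2226, 0.1312]
ee_rot: [-1.251, 1.56, 2.633]
force: [0.5, -0.6, 0.8]
finger_gap: 0.0846
```

Call:
servo_tool --dp '[[4, 10, 19], [4, 12, 17], [4, 15, 15], [4, 17, 13], [4, 19, 10]]' --delta_rot '[[0.157, 0, 0], [0.157, 0, 0], [0.157, 0, 0], [0.157, 0, 0], [0.157, 0, 0]]' --claw '[0.1, 0.1, 0.1, 0.1, 0.1]'

```text
time: 37.88
tool_pos: [0.4035, -0.3222, 0.104]
ee_rot: [-0.565, 1.548, 2.507]
force: [-0.2, -0.5, 0.5]
finger_gap: 0.0844
```

Run:
```python
from h import *
plan([.4156,-.3248,.1],-91.2,5)
```

```text
from [ 0.4035 -0.3222  0.104 ] yaw -93.99 dist mm 13.0 rot 0.054
  dp [0.8, 0.4, -2.5] rot [-0.01, 0.004, 0.003]
  dp [0.8, 0.4, -2.5] rot [-0.01, 0.004, 0.003]
  dp [0.8, 0.4, -2.4] rot [-0.01, 0.004, 0.003]
  dp [0.8, 0.4, -2.4] rot [-0.01, 0.004, 0.003]
  dp [0.8, 0.5, -2.4] rot [-0.01, 0.004, 0.003]
```

Call:
servo_tool --dp '[[1, 1, -6], [1, 1, -6], [0, 0, 0], [0, 0, 0], [0, 0, 0]]' --delta_rot '[[-0.049, 0.02, 0.015], [0, 0, 0], [0, 0, 0], [0, 0, 0], [0, 0, 0]]' --claw '[0.06, 0.06, 0.06, 0.06, 0.06]'

```text
time: 38.5
tool_pos: [0.4139, -0.3245, 0.0981]
ee_rot: [-0.5, 1.566, 2.619]
force: [-0.3, 0.6, 0.6]
finger_gap: 0.0881
```

Run:
```python
from h import *
shot('m1');plan([.4156,-.3248,.06],-91.2,5)
crop('pics/m1.png',180,120,380,290,4,'pics/m1c.png')
```

```text
m1 t 38.5 pos [ 0.4139 -0.3245  0.0981] yaw -91.33 qd 0.003 gap 0.0881 F [-0.3  0.6  0.6]
from [ 0.4139 -0.3245  0.0981] yaw -91.33 dist mm 38.1 rot 0.006
  dp [7.6, 0.1, -0.4] rot [-0.0, 0.001, 0.0]
  dp [7.6, 0.1, -0.4] rot [-0.0, 0.001, 0.0]
  dp [7.6, 0.1, -0.4] rot [-0.0, 0.001, 0.0]
  dp [7.6, 0.1, -0.4] rot [-0.0, 0.001, 0.0]
  dp [7.6, 0.1, -0.3] rot [-0.0, 0.001, 0.0]
```

View pics/m1c.png

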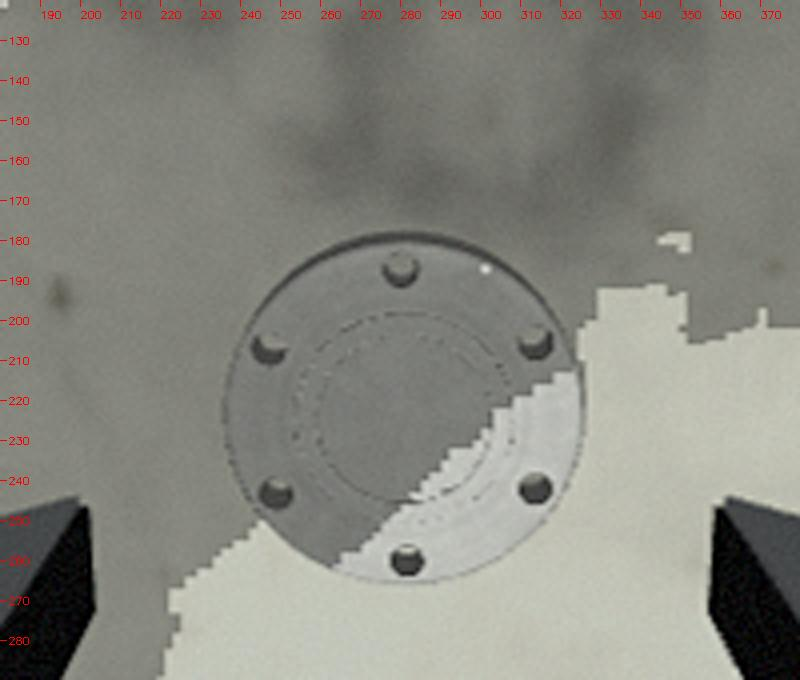

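Run:
```python
from h import *
C=cam('wrist',load('m1')); p=onz(C,281,222.7,.013);print(p)
plan([p[0],p[1],.019],-91.2,4)
```

```text
[ 0.41509619 -0.32490871  0.013     ]
from [ 0.4139 -0.3245  0.0981] yaw -91.33 dist mm 79.1 rot 0.006
  dp [19.8, 0.2, -0.4] rot [-0.001, 0.001, 0.001]
  dp [19.8, 0.1, -0.4] rot [-0.001, 0.001, 0.001]
  dp [19.8, 0.1, -0.3] rot [-0.001, 0.001, 0.001]
  dp [19.8, 0.1, -0.3] rot [-0.001, 0.001, 0.001]
```

Call:
servo_tool --dp '[[18, 0, 0], [20, 0, 0], [10, 0, 0], [5, 0, 0], [0, 0, 0]]' --delta_rot '[[0, 0.003, 0.002], [0, 0, 0], [0, 0, 0], [0, 0, 0], [0, 0, 0]]' --claw '[0.06, 0.06, 0.06, 0.06, 0.06]'

```text
time: 39.17
tool_pos: [0.4149, -0.325, 0.0452]
ee_rot: [2.047, 1.568, -1.117]
force: [-0.6, -0.6, 0.1]
finger_gap: 0.0882
```

Run:
```python
from h import *
shot('m2');plan([.4151,-.3249,.019],-91.2,4)
crop('pics/m2.png',180,150,380,320,4,'pics/m2c.png')
```

```text
m2 t 39.175 pos [ 0.4149 -0.325   0.0452] yaw -91.3 qd 0.006 gap 0.0882 F [-0.6 -0.6  0.1]
from [ 0.4151 -0.3252  0.0455] yaw -91.31 dist mm 26.5 rot 0.004
  dp [6.6, -0.1, 0.0] rot [-0.0, -0.0, -0.001]
  dp [6.6, -0.1, 0.0] rot [-0.0, -0.0, -0.001]
  dp [6.6, -0.1, 0.0] rot [-0.0, -0.0, -0.001]
  dp [6.6, -0.1, -0.0] rot [-0.0, -0.0, -0.001]
```

View pics/m2c.png

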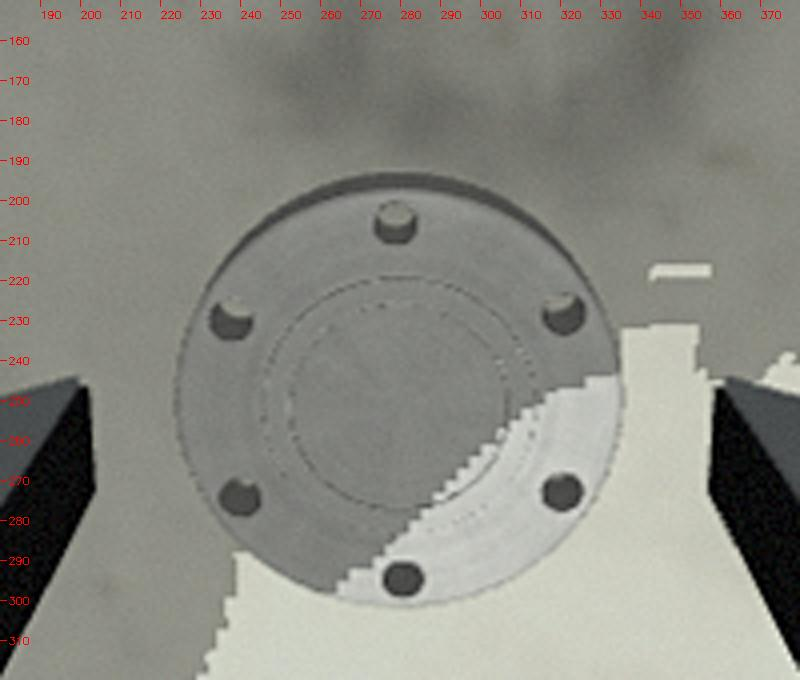

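Call:
servo_tool --dp '[[9, -0.3, 0], [9, -0.3, 0], [6, 0, 0], [3, 0, 0], [0, 0, 0]]' --delta_rot '[[0, 0, 0], [0, 0, 0], [0, 0, 0], [0, 0, 0], [0, 0, 0]]' --claw '[0.06, 0.06, 0.06, 0.06, 0.06]'

```text
time: 39.85
tool_pos: [0.4157, -0.3253, 0.0174]
ee_rot: [2.209, 1.566, -0.956]
force: [-0.3, 0.9, 1.3]
finger_gap: 0.0883
```

Run:
```python
from h import *
shot('m3')
crop('pics/m3.png',180,150,380,320,4,'pics/m3c.png')
```

```text
m3 t 39.85 pos [ 0.4157 -0.3253  0.0174] yaw -91.31 qd 0.004 gap 0.0883 F [-0.3  0.9  1.3]
```

View pics/m3c.png

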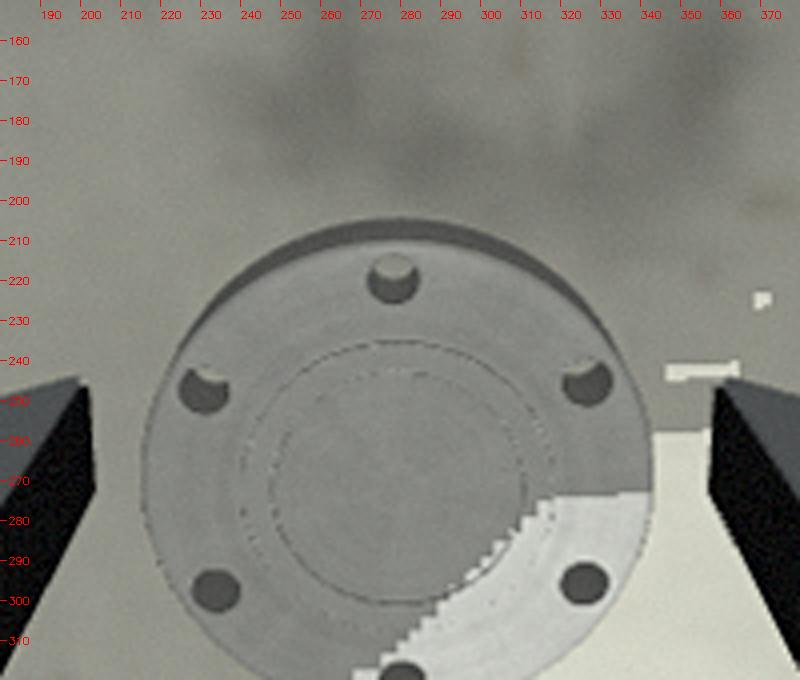

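Run:
```python
from h import *
o=load('m3');C=cam('wrist',o);print(proj(C,[*o['tool_pos'][:2],.013]),onz(C,279.2,268.5,.013))
# top edge predicted for flange centred at TCP
for dx in (0,.001,-.001): print(dx,proj(C,np.array([o['tool_pos'][0]+dx+.035,o['tool_pos'][1],.013])))
```

```text
[280.46399747 268.48988503] [ 0.41571011 -0.32459774  0.013     ]
0 [278.91830602 204.50797304]
0.001 [278.87174989 202.58177269]
-0.001 [278.96472001 206.42834662]
```

Run:
```python
from h import *
for t,e in (('m1',(180,265.75)),('m2',(197,301.25))):
    C=cam('wrist',load(t)); a,b=onz(C,280,e[0],.013),onz(C,280,e[1],.013); print(t,a[0],b[0],(a+b)[0]/2)
C=cam('wrist',load('m3'));print(onz(C,279,209.5,.013)[0])
```

```text
m1 0.4479867835621415 0.3795656431270808 0.4137762133446111
m2 0.4478402939367364 0.37983945018437215 0.4138398720605543
0.4480937092887714
```

Call:
servo_tool --dp '[[-1.8, 0, 1.5], [0, 0, 0], [0, 0, 0], [0, 0, 0], [0, 0, 0]]' --delta_rot '[[0, 0, 0], [0, 0, 0], [0, 0, 0], [0, 0, 0], [0, 0, 0]]' --claw '[0.06, 0.1, 0.2, 0.35, 0.5]'

```text
time: 40.52
tool_pos: [0.4142, -0.3253, 0.0199]
ee_rot: [2.258, 1.565, -0.907]
force: [0.1, -1.2, -0.6]
finger_gap: 0.0687
```

Call:
servo_tool --dp '[[0, 0, 0], [0, 0, 0], [-6, 0, 0], [-12, 0, 0], [-4, 0, 0]]' --delta_rot '[[0, 0, 0], [0, 0, 0], [0, 0, 0], [0, 0, 0], [0, 0, 0]]' --claw '[0.6, 0.6, 0.6, 0.6, 0.6]'

```text
time: 41.15
tool_pos: [0.4133, -0.3243, 0.0422]
ee_rot: [2.116, 1.568, -1.049]
force: [-0.6, -0.4, -2.7]
finger_gap: 0.0688
```

Run:
```python
from h import *
shot('m4');shot('m4s','scene')
crop('pics/m4s.png',260,220,400,340,5,'pics/m4sc.png')
```

```text
m4 t 41.15 pos [ 0.4133 -0.3243  0.0422] yaw -91.3 qd 0.087 gap 0.0688 F [-0.6 -0.4 -2.7]
m4s t 41.2 pos [ 0.4134 -0.3244  0.0424] yaw -91.31 qd 0.021 gap 0.0687 F [ 0.1  0.3 -2.7]
```

View pics/m4.png

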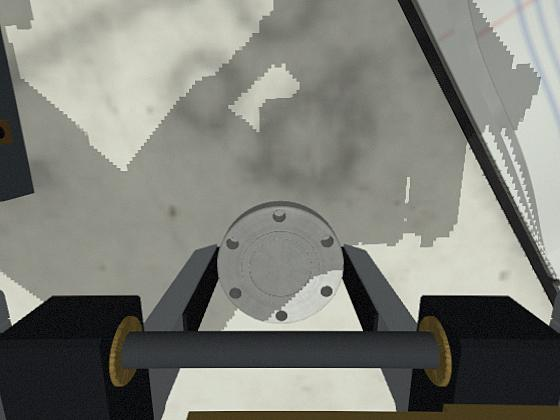

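View pics/m4sc.png

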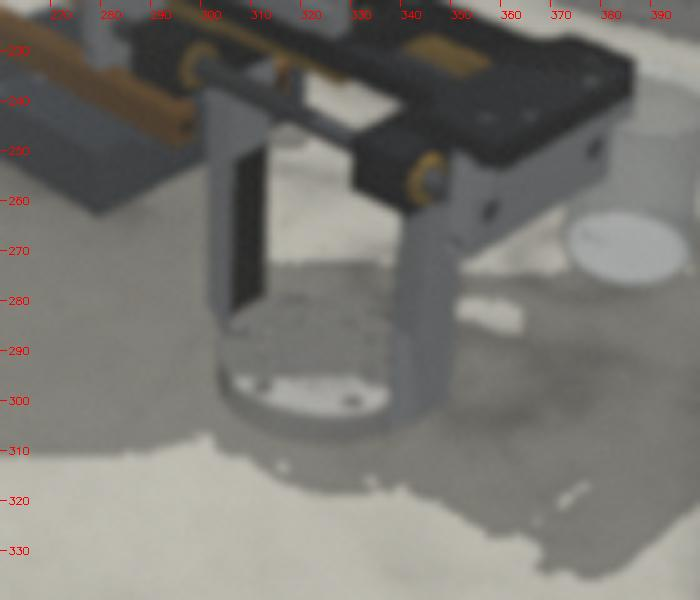

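Call:
servo_tool --dp '[[-25, 0, 0], [-30, 0, 0], [-25, -10, -5], [0, -32, -15], [0, -32, -15]]' --delta_rot '[[0, 0, 0], [0, 0, 0], [0, 0, 0], [0, 0, 0], [0, 0, 0]]' --claw '[0.6, 0.6, 0.6, 0.6, 0.6]'

```text
time: 41.88
tool_pos: [0.4493, -0.2507, 0.1236]
ee_rot: [1.652, 1.569, -1.517]
force: [0.3, -0.6, -3.8]
finger_gap: 0.0684
```

Run:
```python
from h import *
plan([.5145,-.1235,.115],-91.3,5)
```

```text
from [ 0.4493 -0.2507  0.1236] yaw -91.58 dist mm 143.2 rot 0.005
  dp [1.7, -25.8, -12.3] rot [-0.001, -0.0, -0.0]
  dp [1.7, -25.8, -12.4] rot [-0.001, -0.0, -0.0]
  dp [1.7, -25.8, -12.4] rot [-0.001, -0.0, -0.0]
  dp [1.7, -25.8, -12.4] rot [-0.001, -0.0, -0.0]
  dp [1.7, -25.7, -12.4] rot [-0.001, -0.0, -0.0]
```

Call:
servo_tool --dp '[[1, -26, -12], [1, -26, -12], [1, -26, -12], [1, -25, -12], [1, -12, -6]]' --delta_rot '[[0, 0, 0], [0, 0, 0], [0, 0, 0], [0, 0, 0], [0, 0, 0]]' --claw '[0.6, 0.6, 0.6, 0.6, 0.6]'

```text
time: 42.5
tool_pos: [0.507, -0.1316, 0.1176]
ee_rot: [0.394, 1.569, -2.773]
force: [-0.5, -0.1, -2.9]
finger_gap: 0.0686
```

Call:
servo_tool --dp '[[0, 0, 0], [0, 0, 0], [0, 0, 0], [0, 0, 0], [0, 0, 0]]' --delta_rot '[[0, 0, 0], [0, 0, 0], [0, 0, 0], [0, 0, 0], [0, 0, 0]]' --claw '[0.6, 0.6, 0.6, 0.6, 0.6]'

```text
time: 43.12
tool_pos: [0.5058, -0.1338, 0.1173]
ee_rot: [0.604, 1.567, -2.564]
force: [0.2, -0.4, -3.1]
finger_gap: 0.0688
```

Run:
```python
from h import *
shot('n1');plan([.5145,-.1235,.075],-91.3,5)
```

```text
n1 t 43.125 pos [ 0.5058 -0.1338  0.1173] yaw -91.55 qd 0.005 gap 0.0688 F [ 0.2 -0.4 -3.1]
from [ 0.5058 -0.1338  0.1173] yaw -91.54 dist mm 44.4 rot 0.006
  dp [8.4, -2.1, -1.7] rot [-0.001, 0.001, -0.0]
  dp [8.4, -2.1, -1.7] rot [-0.001, 0.001, -0.0]
  dp [8.5, -2.1, -1.7] rot [-0.001, 0.001, -0.0]
  dp [8.5, -2.1, -1.7] rot [-0.001, 0.001, -0.0]
  dp [8.5, -2.1, -1.7] rot [-0.001, 0.001, -0.0]
```

View pics/n1.png

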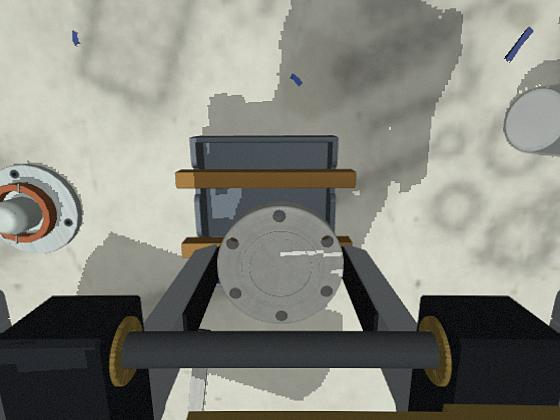

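Call:
servo_tool --dp '[[5, -5, -4], [10, -5, -4], [14, 0, 0], [11, 0, 0], [0, 0, 0]]' --delta_rot '[[-0.004, 0.003, 0], [0, 0, 0], [0, 0, 0], [0, 0, 0], [0, 0, 0]]' --claw '[0.6, 0.6, 0.6, 0.6, 0.6]'

```text
time: 43.8
tool_pos: [0.514, -0.1229, 0.0734]
ee_rot: [0.633, 1.569, -2.531]
force: [0.4, -0.3, -3.3]
finger_gap: 0.0686
```

Run:
```python
from h import *
shot('n2');plan([.5145,-.1235,.06],-91.3,5);shot('n2s','scene')
crop('pics/n2s.png',220,170,360,290,5,'pics/n2sc.png')
```

```text
n2 t 43.8 pos [ 0.514  -0.1229  0.0734] yaw -91.28 qd 0.008 gap 0.0686 F [ 0.4 -0.3 -3.3]
from [ 0.5144 -0.1231  0.0739] yaw -91.29 dist mm 13.9 rot 0.002
  dp [2.8, 0.1, -0.0] rot [0.0, 0.0, -0.0]
  dp [2.8, 0.1, -0.0] rot [0.0, 0.0, -0.0]
  dp [2.8, 0.1, -0.0] rot [0.0, 0.0, -0.0]
  dp [2.8, 0.1, -0.0] rot [0.0, 0.0, -0.0]
  dp [2.8, 0.1, -0.0] rot [0.0, 0.0, -0.0]
n2s t 43.85 pos [ 0.5144 -0.1231  0.0739] yaw -91.29 qd 0.018 gap 0.0688 F [-0.5  0.3 -4.4]
```

View pics/n2.png

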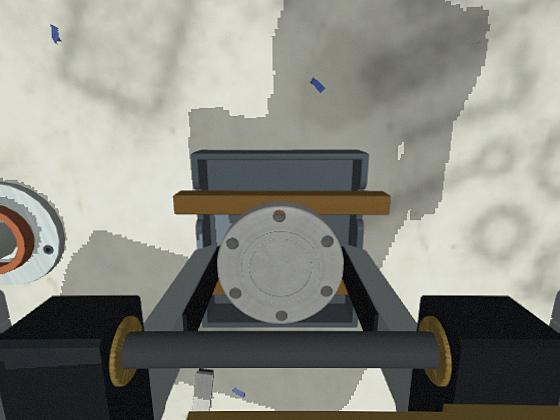

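View pics/n2sc.png

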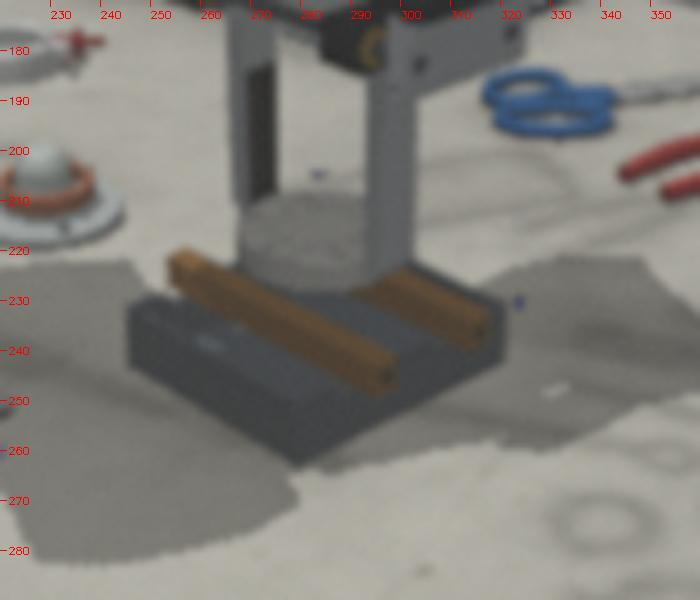

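Call:
servo_tool --dp '[[5, 0, 0], [4, 0, 0], [2, 0, 0], [1, 0, 0], [0, 0, 0]]' --delta_rot '[[0, 0, 0], [0, 0, 0], [0, 0, 0], [0, 0, 0], [0, 0, 0]]' --claw '[0.6, 0.6, 0.6, 0.6, 0.6]'

```text
time: 44.52
tool_pos: [0.5157, -0.1239, 0.0628]
ee_rot: [2.318, 1.567, -0.847]
force: [0.1, 0.7, -3.3]
finger_gap: 0.0686
```

Call:
servo_tool --dp '[[1.2, 0, 0], [1, 0, 0], [0, 0, 0], [0, 0, 0], [0, 0, 0]]' --delta_rot '[[0, 0, 0], [0, 0, 0], [0, 0, 0], [0, 0, 0], [0, 0, 0]]' --claw '[0.6, 0.6, 0.6, 0.6, 0.6]'

```text
time: 45.15
tool_pos: [0.5159, -0.124, 0.0607]
ee_rot: [2.369, 1.566, -0.796]
force: [0.2, -0.1, -2.8]
finger_gap: 0.0685
```

Call:
servo_tool --dp '[[1, 0, 0], [0.7, 0, 0], [0, 0, 0], [0, 0, 0], [0, 0, 0]]' --delta_rot '[[0, -0.003, -0.002], [0, 0, 0], [0, 0, 0], [0, 0, 0], [0, 0, 0]]' --claw '[0.6, 0.6, 0.6, 0.6, 0.6]'

```text
time: 45.78
tool_pos: [0.516, -0.1239, 0.0599]
ee_rot: [2.07, 1.569, -1.095]
force: [-0.3, 0.7, -0.8]
finger_gap: 0.0687
```

Run:
```python
from h import *
shot('n3s','scene');plan([.515,-.1235,.0595],-91.3,5)
crop('pics/n3s.png',220,170,360,290,5,'pics/n3sc.png')
```

```text
n3s t 45.775 pos [ 0.516  -0.1239  0.0599] yaw -91.3 qd 0.002 gap 0.0687 F [-0.3  0.7 -0.8]
from [ 0.516  -0.124   0.0599] yaw -91.3 dist mm 1.2 rot 0.002
  dp [0.1, -0.1, 0.2] rot [-0.0, -0.0, -0.0]
  dp [0.1, -0.1, 0.2] rot [-0.0, -0.0, -0.0]
  dp [0.1, -0.1, 0.2] rot [-0.0, -0.0, -0.0]
  dp [0.1, -0.1, 0.2] rot [-0.0, -0.0, -0.0]
  dp [0.1, -0.1, 0.2] rot [-0.0, -0.0, -0.0]
```

View pics/n3sc.png

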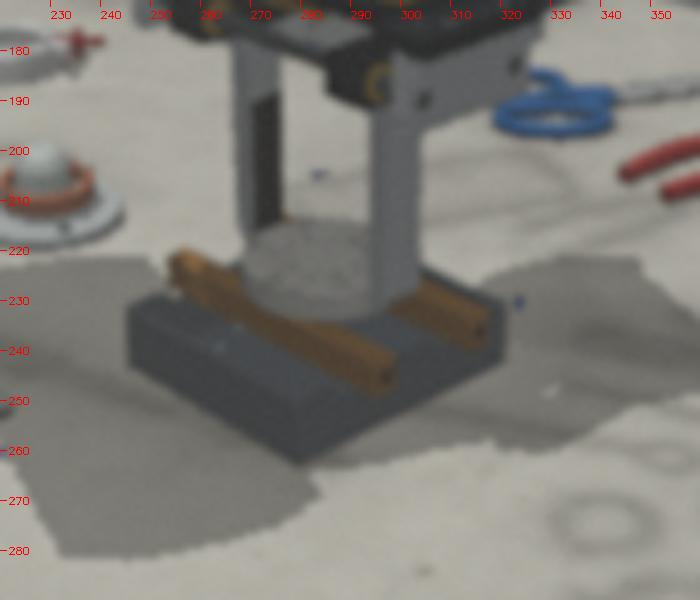

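Call:
servo_tool --dp '[[1.2, 0, 0], [0, 0, 0], [0, 0, 0], [0, 0, 0], [0, 0, 0]]' --delta_rot '[[0, 0, 0], [0, 0, 0], [0, 0, 0], [0, 0, 0], [0, 0, 0]]' --claw '[0.6, 0.6, 0.6, 0.6, 0.6]'

```text
time: 46.45
tool_pos: [0.5162, -0.124, 0.0599]
ee_rot: [2.248, 1.569, -0.916]
force: [-0.2, 0.4, 0.7]
finger_gap: 0.0686
```

Seated. Release slowly, then lift.

Call:
servo_tool --dp '[[0, 0, 0], [0, 0, 0], [0, 0, 0], [0, 0, 0], [0, 0, 0]]' --delta_rot '[[0, 0, 0], [0, 0, 0], [0, 0, 0], [0, 0, 0], [0, 0, 0]]' --claw '[0.24, 0.2, 0.15, 0.1, 0.1]'

```text
time: 47.08
tool_pos: [0.5175, -0.1246, 0.06]
ee_rot: [2.561, 1.566, -0.604]
force: [0.9, 0.6, -1.0]
finger_gap: 0.0847
```

Call:
servo_tool --dp '[[-6, 0, 0], [-20, 0, 0], [-40, 0, 0], [-40, 0, 0], [-10, 0, 0]]' --delta_rot '[[0, 0, 0], [0, 0, 0], [0, 0, 0], [0, 0, 0], [0, 0, 0]]' --claw '[0.1, 0.1, 0.1, 0.1, 0.1]'

```text
time: 47.7
tool_pos: [0.5164, -0.1241, 0.1793]
ee_rot: [2.336, 1.568, -0.829]
force: [0.2, 0.4, -0.0]
finger_gap: 0.0843
```

Run:
```python
from h import *
shot('p1');shot('p1s','scene')
```

```text
p1 t 47.7 pos [ 0.5164 -0.1241  0.1793] yaw -91.3 qd 0.2 gap 0.0843 F [ 0.2  0.4 -0. ]
p1s t 47.75 pos [ 0.5163 -0.124   0.1793] yaw -91.3 qd 0.05 gap 0.0849 F [-0.3 -0.7 -0.3]
```

View pics/p1.png

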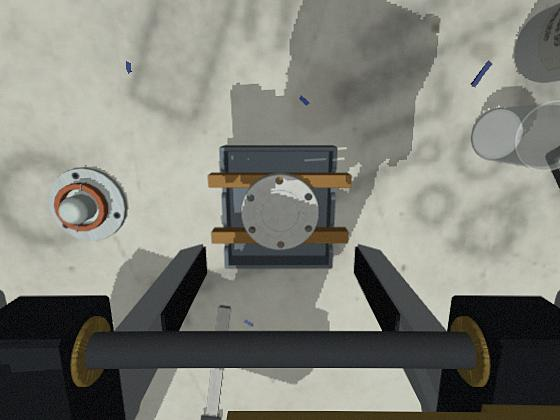

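View pics/p1s.png

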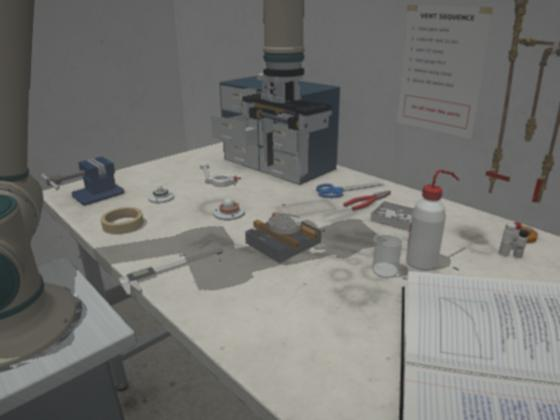

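Call:
servo_tool --dp '[[-20, 30, 45], [-10, 30, 45], [0, 30, 45], [0, 30, 45], [0, 20, 20]]' --delta_rot '[[0, 0, 0], [0, 0, 0], [0, 0, 0], [0, 0, 0], [0, 0, 0]]' --claw '[0, 0, 0, 0, 0]'

```text
time: 48.42
tool_pos: [0.305, -0.259, 0.2001]
ee_rot: [-0.496, 1.556, 2.629]
force: [-0.5, -0.1, -0.3]
finger_gap: 0.094
```

Call:
servo_tool --dp '[[0, 0, 0], [0, 0, 0], [0, 0, 0], [0, 0, 0], [0, 0, 0]]' --delta_rot '[[0, 0, 0], [0, 0, 0], [0, 0, 0], [0, 0, 0], [0, 0, 0]]' --claw '[0, 0, 0, 0, 0]'

```text
time: 49.05
tool_pos: [0.3047, -0.2564, 0.1966]
ee_rot: [-0.679, 1.549, 2.445]
force: [-0.2, -0.3, 0.5]
finger_gap: 0.0938
```

Run:
```python
from h import *
shot('q1t','top');shot('q1s','scene')
crop('pics/q1t.png',265,180,355,260,8,'pics/q1tc.png')
crop('pics/q1s.png',130,170,330,270,4,'pics/q1sc.png')
a=cv2.imread('pics/a_top.png').astype(int);b=cv2.imread('pics/q1t.png').astype(int)
print('bottle/beaker region mean diff',abs(a-b)[130:215,385:450].mean(),abs(a-b)[130:215,385:450].max())
crop('pics/q1t.png',370,130,450,220,6,'pics/q1b.png')
```

```text
q1t t 49.05 pos [ 0.3047 -0.2564  0.1966] yaw -90.97 qd 0.01 gap 0.0938 F [-0.2 -0.3  0.5]
q1s t 49.1 pos [ 0.3048 -0.2565  0.1967] yaw -90.98 qd 0.006 gap 0.0938 F [-0.6 -0.7 -0.2]
bottle/beaker region mean diff 5.281447963800905 20
```

View pics/q1tc.png

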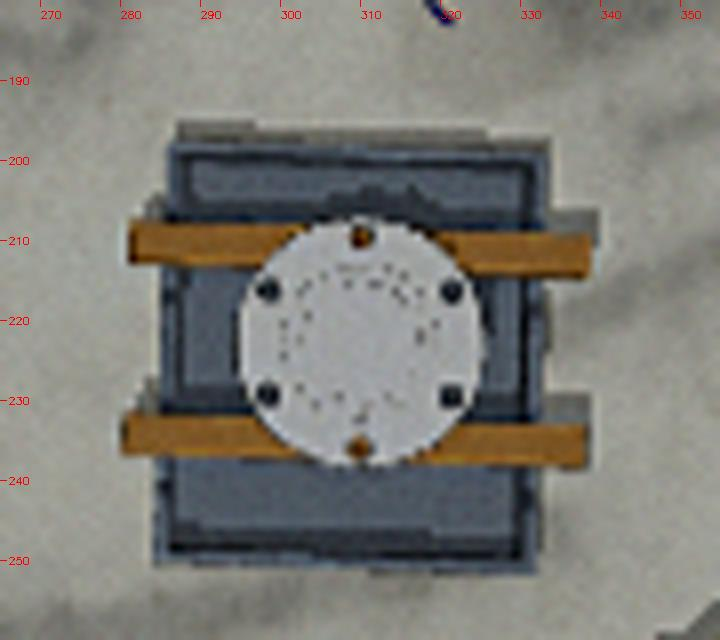

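View pics/q1sc.png

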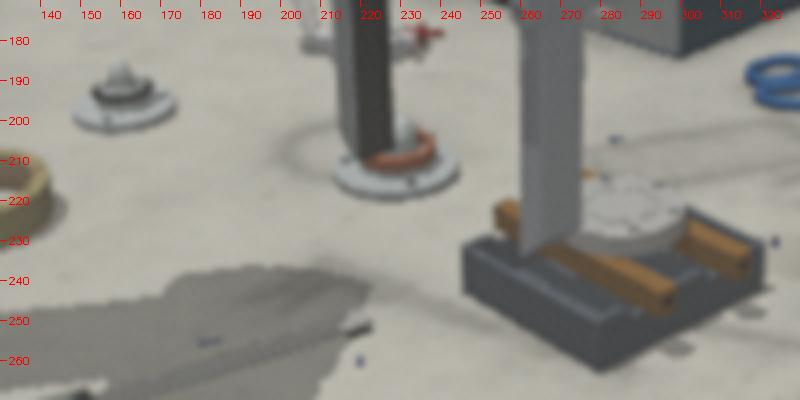

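View pics/q1t.png

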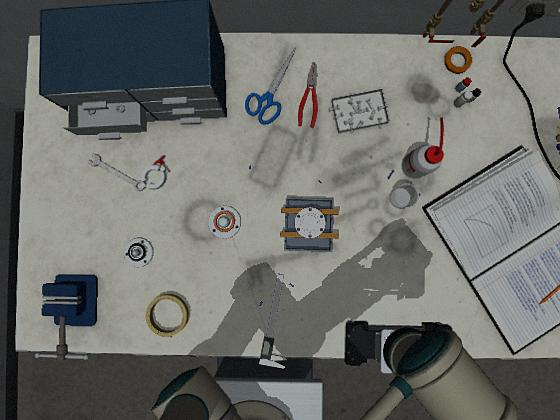

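Run:
```python
from h import *
T=cam('top');print('flange',onz(T,265+362/8,180+343/8,.053))
c=[onz(T,265+x/8,180+y/8,.03) for x,y in((172,143),(550,143),(155,565),(535,572))];print('tray',sum(c)/4)
print(bot.hand_in())
```

```text
flange [ 0.51598286 -0.12384318  0.053     ]
tray [ 0.51318819 -0.12259327  0.03      ]
the job is handed in; nothing more can be done
None
```

The job is done and handed in at about 49 s on the robot's clock, well under the 134 s limit. `hand_in()` returned no verdict.

- **Centring ring:** it is on the thin post, lowered until it met resistance at the height expected for the shoulder. The view afterwards shows it sitting level.
- **Copper gaskets:** they are on the thick post, also stopped at the shoulder height with about 2 N of contact.
- **Spacer sticks:** one lies in each pair of notches, and both stopped at the height expected for the notch floors.
- **Blank flange:** it was set down on both sticks without dropping. The wrist carried its full weight (about 3 N) until it touched at the predicted height, and only then did I open the jaws. The last top view puts its centre about 3 mm from the tray's centre in x and 1 mm in y, lying across both sticks.
- **Wash bottle and beaker:** the top view before and after shows no movement, only shading differences.

**Checks that disagreed:**
- The wrist camera was about 2 mm off, which I corrected against the fingertips, and it measured known sizes 1–3% too small.
- The finger opening read 37 mm on the 42 mm ring and 46 mm on the 48 mm gaskets, but both grips held.

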